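Pack two valve balls in a transit crate with a snap-in separator

ROBOT

A 6-joint arm with a two-finger parallel gripper is mounted at the origin on a cart in front of the work surface, level with it; the furniture and walls round the work are solid. World frame = base frame: x ahead of the robot, y to its left, z up, the work surface at z = 0. Lengths are in m, angles in rad, forces in N, time in s.
With the tool pointing down it reaches from about 0.4 to 0.925 m from the base axis. Payload 12.5 kg.
Tool frame: the origin (TCP) lies on the centre line of the jaws, within the pads' length; the fingertips stand robot.finger_overhang ahead of it and the grasp point (between the pads) lies 6 mm ahead of it (robot.finger_overhang is the distance from the TCP to the fingertips, in m); z points along the fingers, y is the direction in which the jaws open and shut (so a half turn about z gives the same grasp; the last joint's range is limited). The gripper opens to 95 mm and grips with 3 to 60 N. Pads are 20 mm wide; open, the fingers measure 119 mm over their backs; the gripper's body (75 mm by 180 mm) begins 59 mm behind the grasp point.
Start: joints at [1.222, 0.491, 1.559, -0, 1.092, -0.106], TCP at [0.15, 0.607, 0.21] pointing down, gripper open.
Joint ranges: [-3.1, 3.1], [-0.84, 2.19], [0.05, 2.79], [-1.13, 4.28], [0.06, 2.93], [-2.69, 2.69]. Speed limits (rad/s): [2.22, 2.22, 2.79, 3.14, 3.14, 3.14].

INTERFACE

Orientations are given as a 3x3 rotation matrix whose columns are the frame's x, y, z axes.
In Python, from station import robot gives the robot as it stands.
- The arm moves only by the tool servo_tool, never from a script. Its argument "deltas" is a list of rows, each a list of 3 entries, a list of its own where there are three numbers: the shift along the tool's x, y, z in cm, then the turn, a rotation vector about the tool's x, y, z in rad, then the finger opening in cm, from 0 to 9.51. A call has 1 to 8 rows; each row is the pose to reach, as a shift and turn from the pose commanded when the call began, along the tool's axes at that moment; what a row does not reach only later rows make up. A row lasts 1/10 s, in which the tool goes at most 50 mm and 8.59 degrees, less where a joint would pass 70% of its speed; a pose out of reach is approached as far as the arm can. A call with a gripper value outside its range is refused whole. The fingers move at their own pace and stop on an object; "newtons" is the grip in N (left out, the last holds). Time passes only in rows, so rows that repeat a pose let the fingers close. It gives the time, the measured TCP pose, the force and the opening at its end, in the units of the state.
- robot.sense(): the state, without advancing time (a new reading comes with each control period).
- robot.read_camera(name): name is "scene" or "top" or "wrist"; returns a dict with "color" (400x640x3 uint8, blue, green, red), "fx", "fy", "cx", "cy" (pixels), "world_to_cam" (4x4, takes a point from world to camera coordinates). Camera axes: x right, y down, z forward; pixel columns grow to the right and rows downward; lengths in m; the calibration is good to about 2 mm. The wrist camera is an equidistant fisheye: a pixel r from the principal point sees the ray r / f radians off the axis. A picture is of the moment at which its call begins. There is no depth.
- robot.finish_job(): hands the job in, once; it reports no verdict.
Trained networks look in the newest picture that a camera, given by its name, has taken for a name from the list of things; names that differ only in an ending like _2 or _b are one class to them, and where a whole thing is asked for, a point or a joint stands for the part that bears it (a point fixed in the world has none). Each returns a list of dicts, best first, with "p" (0 to 1); they miss things now and then, are a little off and sometimes report something else, mostly with a low value. They report only what shows in the picture. A call takes as long as a camera call.
- robot.look_for(target, camera): "point" ([x, y, z] in m, in world coordinates, good to about 4 mm: the middle of the surface that is visible of it).
- robot.regions_of(target, camera): "region" (400x640 bool, what is visible of it).
The state is a dict: "time_s": time; "joints": joint angles; "qvel": joint speeds; "joint_torque": joint torques, N m; "ee_pos": TCP position; "tool_rot": TCP orientation; "ft_force": force on the tool from outside, world axes, zero at the start; "torque": the same for the moment, N m; "opening": finger opening in m.
Only numpy, scipy, OpenCV 4.12 (cv2) and the standard library are available. Lean on these libraries where they do the work, as an engineer would, in place of code of your own. Each camera call takes 0.05 s, during which the arm holds its last target.

TASK

Pack the two polished valve balls in the transit crate for shipping. First lower the large ball upright to the floor of the wide bay, then take the tall separator from the stand and push it down into the crate's slot until it is fully home and both spring clips have snapped over its shoulders, and last lower the small ball upright to the floor of the narrow bay. Set the balls down gently: do not drop them or tip them over, knock or press them hard against the crate or let them touch each other, and leave the other things where they are.

Things in the scene. Friction and masses are not known exactly. Their poses are not given: they have to be found in the camera images.
- crate: Deep open transit crate of grey plastic, fixed, 110 x 196 mm and 108 mm high over the rim. Origin: centre of its underside, on the table; y along the long side, z up. Inside 100 (x) x 186 (y) mm, walls 5 mm. A slot for the separator crosses it at y = -15 mm: wide bay (104 mm) on the +y side, narrow bay (74 mm) on the -y side. Each bay has a sprung, felt-covered floor.
- wide_bay (a point): Centre of the unloaded floor of the wide bay (x 0, y +41, z 16 mm in the crate); axes of the crate. Bay 100 (x) x 104 (y) mm, 92 mm deep. The floor is sprung: it sinks level under load, 1.5 N per mm, at most 8 mm.
- narrow_bay (a point): Centre of the unloaded floor of the narrow bay (x 0, y -56, z 16 mm in the crate); axes of the crate. Bay 100 (x) x 74 (y) mm, 92 mm deep, with the same sprung floor; the large ball does not fit it beside the separator.
- slot (a point): Centre of the separator's slot on its firm sill (x 0, y -15, z 8 mm in the crate); axes of the crate. The slot runs along x: 11 mm wide (y) between two guide ribs on each long wall (8 mm proud), flared to about 14 mm at the rim; 100 mm from wall to wall (x).
- clip_front (a joint): Bent steel spring leaf at the slot's -x end, hinged outside the wall: 0 = closed, grows as it is pushed outward (rad). It stands 133 mm above the table, flared at the top so that a panel pressed down spreads it (about 0.06 rad); its bend then snaps back 3 mm over the panel's shoulder. Pressing the panel past both clips takes some 5 to 15 N.
- clip_back (a joint): The same spring leaf at the slot's +x end.
- large_ball_center (a point): Large polished steel valve ball in one piece with an upright stem: ball 76 mm, 160 mm high over all, about 0.42 kg, on a flat round foot of 46 mm. This point: on the axis, 80 mm above the foot's underside; z up the stem. Ball from 2 to 78 mm above the foot's underside, 26 mm collar to 83 mm, round stem (16 mm) to 160 mm. In the crate its top is some 173 mm above the table.
- small_ball_center (a point): Small valve ball of the same kind, 54 mm ball, 144 mm high over all, about 0.25 kg, foot 32 mm. This point: on the axis, half-way up, 72 mm above the foot's underside; z up the stem. Ball from 2 to 56 mm, a 22 mm collar to 61 mm, round stem (14 mm diameter) from there to 144 mm above the foot's underside.
- separator_center (a point): Tall white plastic separator, 8 mm thick (y), in the stand. This point: its centre, 71.5 mm above its lower edge; x along its width, z up. Body 96 mm wide (x), 103 mm high; above it a grip tab 50 mm wide, 40 mm high, between 23 mm shoulders. Home in the crate: lower edge on the slot's sill, shoulders 3 mm above the rim, top 151 mm above the table. Either way round will do.
- stand: Low aluminium stand, fixed, 112 (x) x 78 (y) mm, 60 mm high. Origin: centre of its underside; the separators stand on its 8 mm base in slots along x, 11 mm wide, open upward: the tall separator at y = +18 mm, the half-height divider at y = -18 mm.
- half_divider: Bystander: low white divider without a tab, 96 x 8 x 58 mm, in the stand's other slot; leave it. Origin at the centre of its lower edge.
- tape_roll: Bystander: roll of brown tape lying flat, 80 mm across, 20 mm high; origin under its centre.
- adapter_b1: Bystander: black adapter box, 44 x 91 x 26 mm; origin under its centre.
- coupling_b0: Bystander: chrome coupling, 33 mm across, 46 mm high; origin under its centre.
- torch: Bystander: black pocket torch standing on end, 32 mm across, 100 mm high; origin under its centre.
- ring_gauge: Bystander: steel ring gauge lying flat, 56 mm across, 14 mm high; origin under its centre.

How it is judged:
By the outcome, as a careful person would: the job done as asked, in the order asked, and still so for the second after the job is handed in, with the robot touching nothing.
It also fails if it takes over 72 s, if anything falls off the work surface, if the arm or the gripper's body presses on something with over 40 N, if the wrist force passes 120 N, or if a joint passes its speed limit or range.

## Working session

There is one attempt and no reset: what is moved stays moved. The work goes in short steps, Python scripts to look and compute and a tool call to move; the robot and the scene stay as the last step left them, time stands still between calls to the robot, and variables do not carry over. Pictures are saved under pics/ and viewed, and the job is handed in when it is done.

Besides the shell and the picture viewer there is one more tool, called after "Call:" as name(argument=value, ...), one argument or row to a line, values as JSON. servo_tool: Moves the arm, as the interface text tells. Its arguments: {"type":"object","properties":{"deltas":{"type":"array","items":{"type":"array"}},"newtons":{"type":"number"}},"required":["deltas"]}

```bash
ls; mkdir -p pics
cat > h.py <<'E'
import numpy as np,cv2
from station import robot
def snap(cam,name):
    d=robot.read_camera(cam); cv2.imwrite(f'pics/{name}.png',d['color']); return d
def st():
    s=robot.sense(); print('t',round(s['time_s'],2),'pos',np.round(s['ee_pos'],4),'F',np.round(s['ft_force'],2),'open',round(s['opening'],4)); print(np.round(s['tool_rot'],3)); return s
E
python3 - <<'E'
from h import *
s=st(); print(s['joints'],robot.finger_overhang)
for c in ['scene','top','wrist']:
    d=snap(c,c+'0')
    print(c,d['fx'],d['cx'],d['cy'],np.round(d['world_to_cam'],3).tolist())
    for n in ['crate','large_ball_center','small_ball_center','separator_center','stand','half_divider','tape_roll','adapter_b1','coupling_b0','torch','ring_gauge']:
        r=robot.look_for(n,c)
        print(n,[(np.round(q['point'],3).tolist(),round(q['p'],2)) for q in r[:2]])
E
```

```text
pics
t 0.0 pos [0.1502 0.6064 0.2099] F [-0.33 -0.59 -0.2 ] open 0.0952
[[-0.971  0.24  -0.   ]
 [ 0.24   0.971 -0.001]
 [ 0.    -0.001 -1.   ]]
[ 1.22238672e+00  4.91524735e-01  1.55949465e+00 -2.56116973e-06
  1.09168018e+00 -1.05618242e-01] 0.025
scene 501.72718296645576 322.0223101106636 195.32794069882257 [[0.617, -0.787, -0.002, -0.255], [-0.482, -0.376, -0.791, 0.382], [0.622, 0.489, -0.612, 0.687], [0.0, 0.0, 0.0, 1.0]]
crate [([0.506, 0.134, 0.072], 0.83)]
large_ball_center [([0.576, 0.296, 0.066], 0.9)]
small_ball_center [([0.588, -0.113, 0.049], 0.77), ([0.688, 0.025, 0.05], 0.4)]
separator_center [([0.684, 0.059, 0.09], 0.88)]
stand [([0.51, 0.131, 0.071], 0.37)]
half_divider []
tape_roll [([0.72, 0.335, 0.015], 0.91)]
adapter_b1 [([0.506, 0.129, 0.072], 0.5)]
coupling_b0 [([0.516, -0.074, 0.031], 0.61), ([0.721, 0.332, 0.017], 0.48)]
torch [([0.69, 0.241, 0.082], 0.65)]
ring_gauge [([0.354, 0.098, 0.014], 0.79), ([0.508, 0.194, 0.126], 0.57)]
top 424.9099218404447 321.3101698582298 205.60855795792185 [[0.023, -1.0, -0.008, 0.096], [-0.982, -0.021, -0.188, 0.568], [0.188, 0.013, -0.982, 1.09], [0.0, 0.0, 0.0, 1.0]]
crate [([0.526, 0.147, 0.017], 0.69)]
large_ball_center [([0.572, 0.29, 0.066], 0.75), ([0.49, 0.094, 0.114], 0.64)]
small_ball_center [([0.588, -0.107, 0.05], 0.57)]
separator_center [([0.684, 0.061, 0.112], 0.51)]
stand []
half_divider []
tape_roll [([0.725, 0.34, 0.021], 0.98)]
adapter_b1 [([0.494, 0.257, 0.024], 0.8)]
coupling_b0 []
torch [([0.688, 0.246, 0.069], 0.64)]
ring_gauge [([0.354, 0.1, 0.012], 0.52)]
wrist 309.70691628693146 317.52810339536273 202.36279963511578 [[0.241, 0.97, 0.001, -0.625], [0.939, -0.234, 0.252, -0.027], [0.245, -0.06, -0.968, 0.389], [0.0, 0.0, 0.0, 1.0]]
crate []
large_ball_center []
small_ball_center []
separator_center []
stand []
half_divider []
tape_roll []
adapter_b1 []
coupling_b0 []
torch []
ring_gauge []
```

View pics/scene0.png

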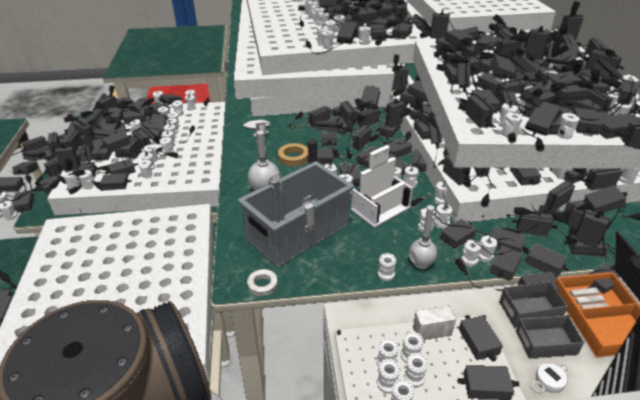

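View pics/top0.png

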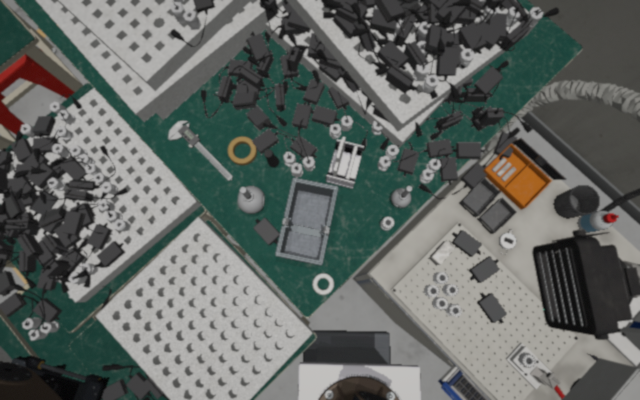

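View pics/wrist0.png

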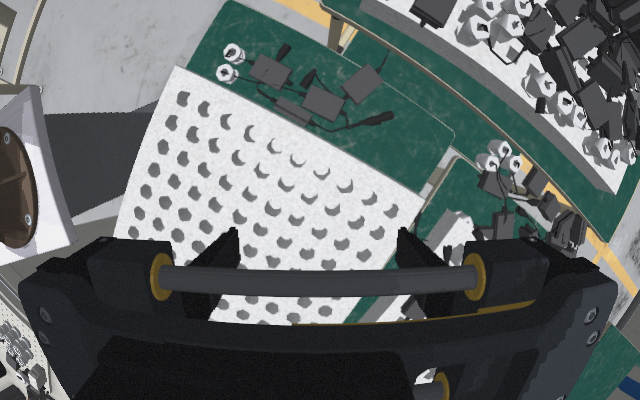

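Run:
```python
import cv2
a=cv2.imread('pics/scene0.png')[110:290,225:465];cv2.imwrite('pics/sc_z.png',cv2.resize(a,None,fx=3.3,fy=3.3,interpolation=cv2.INTER_CUBIC))
a=cv2.imread('pics/top0.png')[130:300,220:420];cv2.imwrite('pics/top_z.png',cv2.resize(a,None,fx=3.5,fy=3.5,interpolation=cv2.INTER_CUBIC))
```

```text
(no output)
```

View pics/sc_z.png

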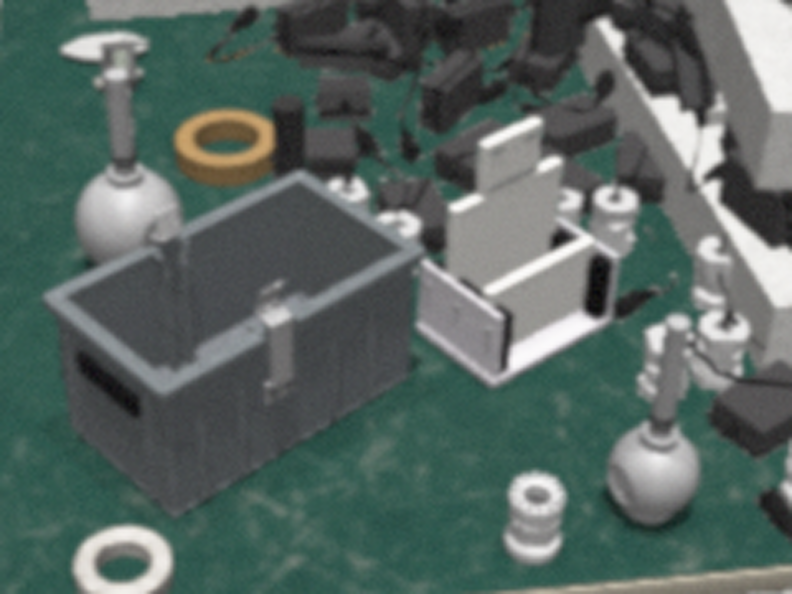

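View pics/top_z.png

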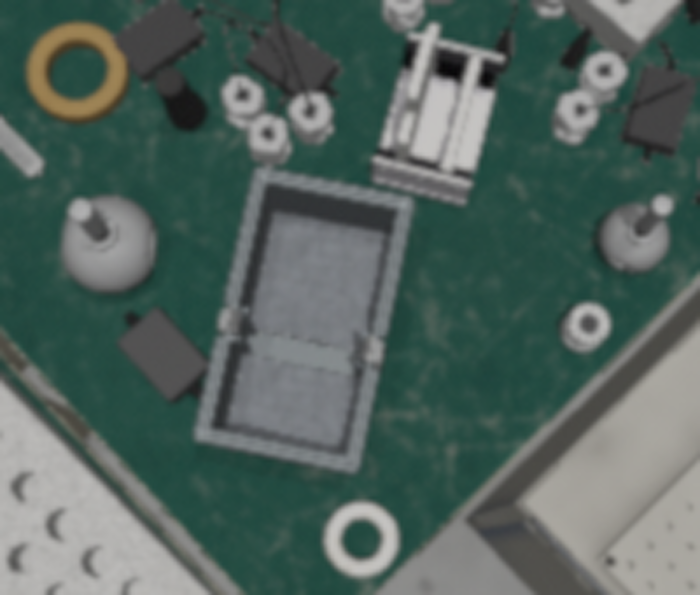

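```bash
cat >> h.py <<'E'
from scipy.optimize import least_squares
def proj(d,P):
    P=np.atleast_2d(P); T=np.array(d['world_to_cam']); c=P@T[:3,:3].T+T[:3,3]
    return np.c_[d['fx']*c[:,0]/c[:,2]+d['cx'],d['fy']*c[:,1]/c[:,2]+d['cy']]
def projw(d,P):
    P=np.atleast_2d(P); T=np.array(d['world_to_cam']); c=P@T[:3,:3].T+T[:3,3]
    n=np.hypot(c[:,0],c[:,1]); th=np.arctan2(n,c[:,2])
    return np.c_[d['fx']*th*c[:,0]/n+d['cx'],d['fy']*th*c[:,1]/n+d['cy']]
def body(p,L):
    c,s=np.cos(p[2]),np.sin(p[2]); L=np.atleast_2d(np.array(L,float))
    return np.c_[p[0]+c*L[:,0]-s*L[:,1],p[1]+s*L[:,0]+c*L[:,1],L[:,2]]
def fit(p0,obs):
    # obs: list of (d, fn, Lpts, pix)
    f=lambda p: np.concatenate([(fn(d,body(p,L))-np.array(x)).ravel() for d,fn,L,x in obs])
    r=least_squares(f,p0,loss='soft_l1'); return r.x, np.round(f(r.x).reshape(-1,2),1)
E
python3 - <<'E'
from h import *
print(robot.sense()['time_s'])
T=robot.read_camera('top');S=robot.read_camera('scene')
import pickle;pickle.dump((T,S),open('cams.pkl','wb'))
tz=lambda l:[(x/3.5+220,y/3.5+130) for x,y in l]
sz=lambda l:[(x/3.3+225,y/3.3+110) for x,y in l]
# crate: near-left, near-right, far-left, far-right ; crate y ->far, x = right (y x z): x=-yworld
L=[(-.055,-.098,.108),(.055,-.098,.108),(-.055,.098,.108),(.055,.098,.108)]
ot=tz([(197,438),(355,470),(258,172),(412,200)]); os=sz([(45,297),(165,392),(300,170),(422,255)])
for o in ([(T,proj,L,ot)],[(S,proj,L,os)],[(T,proj,L,ot),(S,proj,L,os)]):
    p,r=fit([.5,.13,-1.6],o);print('crate',p,r.tolist())
# balls
for n,g,a,b,e,h,r in [('large',(.57,.29,0),tz([(110,245),(80,210)]),sz([(130,217)]),None,.16,.04),('small',(.59,-.11,0),tz([(634,236),(661,205)]),sz([(653,470),(678,322)]),1,.144,.029)]:
    o=[(T,proj,[(0,0,r),(0,0,h)],a),(S,proj,[(0,0,r),(0,0,h)][:len(b)],b)]
    print(n,fit(g,o))
# separator: near/far tab top, shoulders outer
L=[(-.025,0,.151),(.025,0,.151),(-.048,0,.111),(.048,0,.111)]
print(fit([.68,.06,-.2],[(S,proj,L,sz([(480,150),(542,120),(450,210),(560,160)]))]))
E
```

```text
1.8
crate [ 0.51459387  0.14273545 -1.74624373] [[1.7, -0.7], [-0.5, -1.1], [0.6, 1.0], [-1.8, 1.1]]
crate [ 0.51333105  0.14133124 -1.75783336] [[2.4, 0.6], [-0.4, -0.4], [0.4, 2.3], [-1.6, -0.8]]
crate [ 0.51401162  0.14204602 -1.75370471] [[1.7, -0.7], [-0.6, -0.8], [1.1, 1.1], [-1.3, 1.5], [2.4, 0.4], [-0.2, -0.7], [0.1, 2.0], [-1.7, -1.2]]
large (array([0.58028518, 0.30141684, 0.        ]), array([[-0.3, -0.3],
       [-0. , -0.2],
       [-0. ,  1.3]]))
small (array([ 0.59647873, -0.1093937 ,  0.        ]), array([[-0.4,  0.5],
       [-0.1, -0.2],
       [ 0.1,  0.3],
       [ 0.2, -0.2]]))
(array([ 0.6917278 ,  0.06306861, -0.2665796 ]), array([[ 0.3, -1.1],
       [-0.7,  0.3],
       [ 0.1,  0.2],
       [ 0.2,  0.3]]))
```

```bash
cat >> h.py <<'E'
def go(target,yaw_y=None,n=None):
    """world TCP target; yaw_y: desired angle (rad) of tool y axis (mod pi). prints tool deltas cm, turn about tool z"""
    s=robot.sense(); R=np.array(s['tool_rot']); dp=np.array(target)-s['ee_pos']
    print('now',np.round(s['ee_pos'],4),'t',round(s['time_s'],2),'F',np.round(s['ft_force'],2),'open',round(s['opening'],4))
    print('delta cm',np.round(R.T@dp*100,2))
    if yaw_y is not None:
        a=np.arctan2(R[1,1],R[0,1]); d=(yaw_y-a+np.pi/2)%np.pi-np.pi/2
        # desired rotation: tool z down & y at a+d
        for k in (0,np.pi):
            y=np.array([np.cos(a+d+k),np.sin(a+d+k),0]); z=np.array([0,0,-1.]); x=np.cross(y,z)
            from scipy.spatial.transform import Rotation as Ro
            print('turn',np.round(Ro.from_matrix(R.T@np.c_[x,y,z]).as_rotvec(),4))
E
python3 - <<'E'
from h import *
W=robot.read_camera('wrist');t=np.array(W['world_to_cam']);print(-t[:3,:3].T@t[:3,3],t[2,:3], robot.sense()['ee_pos'])
go([.58,.301,.27],np.deg2rad(79.5))
E
```

```text
[0.08088151 0.62323712 0.38397437] [ 0.24468996 -0.06030546 -0.96772417] [0.15024997 0.60669766 0.21044646]
now [0.1502 0.6067 0.2104] t 1.95 F [ 0.3  -0.32 -0.  ] open 0.095
delta cm [-49.06 -19.34  -5.95]
turn [ 0.0001  0.0001 -0.0595]
turn [ 1.0000e-04 -1.0000e-04  3.0821e+00]
```

Call:
servo_tool(
  deltas=[
    [[-3,-1.2,-3],[0,0,0],9.5],
    [[-7.5,-3,-5.9],[0,0,-0.02],9.5],
    [[-12,-4.7,-6],[0,0,-0.04],9.5],
    [[-16.5,-6.5,-6],[0,0,-0.06],9.5],
    [[-21,-8.3,-6],[0,0,-0.06],9],
    [[-25.5,-10,-6],[0,0,-0.06],7],
    [[-30,-11.8,-6],[0,0,-0.06],6],
    [[-34.5,-13.6,-6],[0,0,-0.06],5],
  ],
)

```text
time_s: 2.75
ee_pos: [0.4539, 0.3903, 0.2706]
tool_rot: [[-0.983, 0.182, 0.0], [0.182, 0.983, 0.0], [-0.0, 0.0, -1.0]]
ft_force: [0.6, 1.2, 0.5]
opening: 0.0717
```

Run:
```python
from h import *
d=snap('wrist','w1')
go([.58,.301,.27],np.deg2rad(79.5))
print(projw(d,[[.58,.301,.16],[.58,.301,.09],[.514,.142,.108]]))
```

```text
now [0.4589 0.3867 0.2703] t 2.8 F [ 2.53 -2.37 -0.62] open 0.067
delta cm [-13.48  -6.19   0.07]
turn [-0.0006  0.0022 -0.0027]
turn [3.4000e-03 1.0000e-03 3.1389e+00]
[[260.53975019 320.4184066 ]
 [268.95467742 289.56381309]
 [145.69539556 265.45149173]]
```

View pics/w1.png

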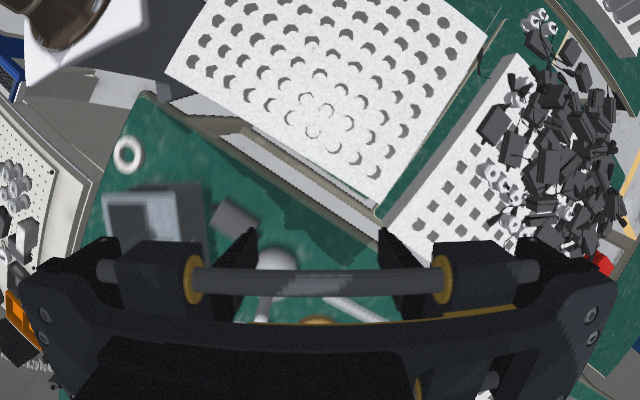

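Call:
servo_tool(
  deltas=[
    [[-4.5,-2,0],[0,0,0],5],
    [[-9,-4,0.5],[0,0,0],5],
    [[-12,-5.5,2.5],[0,0,0],5],
    [[-13.3,-6.1,5],[0,0,0],5],
    [[-13.3,-6.1,6],[0,0,0],5],
    [[-13.3,-6.1,6],[0,0,0],5],
  ],
)

```text
time_s: 3.4
ee_pos: [0.5713, 0.3076, 0.2091]
tool_rot: [[-0.983, 0.182, -0.003], [0.182, 0.983, -0.001], [0.002, -0.001, -1.0]]
ft_force: [-0.4, 0.5, -0.2]
opening: 0.0499
```

Run:
```python
from h import *
d=snap('wrist','w2'); t=snap('top','t2'); s=snap('scene','s2')
go([.58,.301,.13])
print(projw(d,[[.58,.301,.16],[.58,.301,.09],[.514,.142,.108]]))
p=robot.sense()['ee_pos']; print(projw(d,[p,p-[0,0,.025]]))
a=s['color'][90:250,200:400];b=t['color'][120:280,180:380]
cv2.imwrite('pics/st2.png',cv2.resize(np.hstack([a,b]),None,fx=2,fy=2,interpolation=cv2.INTER_CUBIC))
```

```text
now [0.5717 0.3087 0.2118] t 3.55 F [0.46 0.11 0.18] open 0.0502
delta cm [-0.94 -0.61  8.18]
[[311.92442856 231.86487807]
 [313.22301602 207.53478336]
 [145.49977687 177.33621386]]
[[320.35509209 246.36603816]
 [320.0661406  232.09279374]]
```

View pics/w2.png

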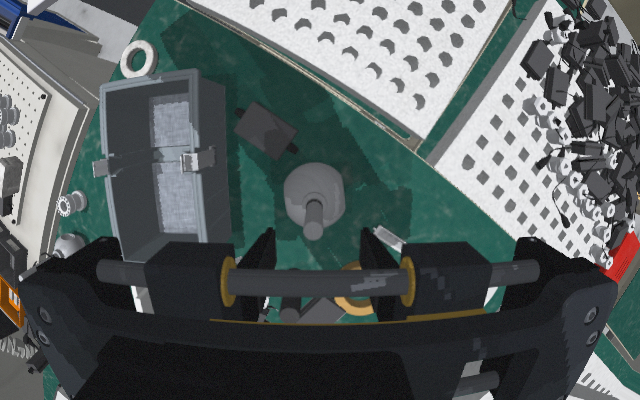

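View pics/st2.png

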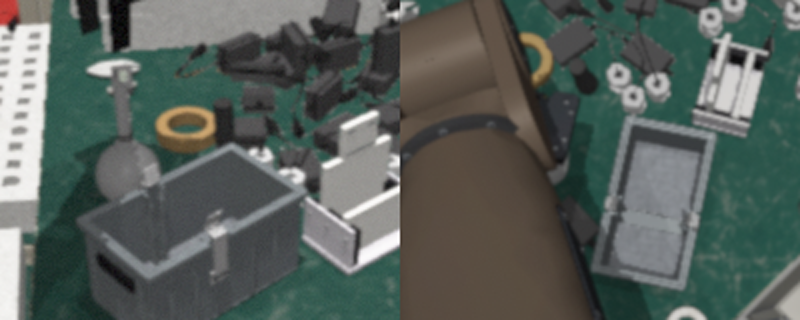

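Run:
```python
import cv2,numpy as np
i=cv2.imread('pics/w2.png')
cv2.imwrite('pics/w2a.png',cv2.resize(i[50:270,80:250],None,fx=2.7,fy=2.7,interpolation=cv2.INTER_CUBIC))
cv2.imwrite('pics/w2b.png',cv2.resize(i[150:260,260:370],None,fx=4,fy=4,interpolation=cv2.INTER_CUBIC))
```

```text
(no output)
```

View pics/w2a.png

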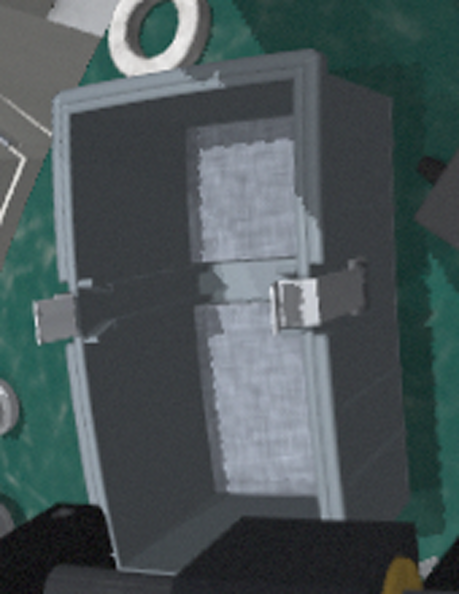

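View pics/w2b.png

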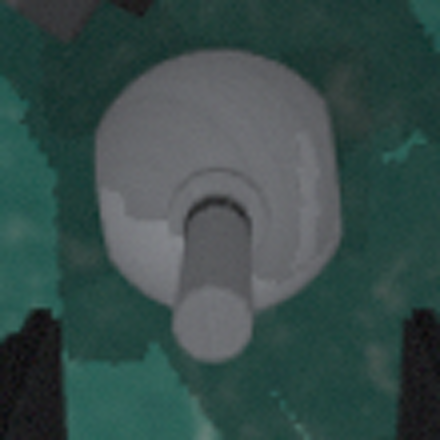

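Run:
```python
from h import *
import pickle
T,S=pickle.load(open('cams.pkl','rb'))
# wrist cam at time of pic: arm still settling? use re-read
W=robot.read_camera('wrist');cv2.imwrite('pics/w3.png',W['color']);pickle.dump(W,open('w3.pkl','wb'))
print(projw(W,[[.5795,.3015,.16]]), robot.sense()['ee_pos'])
wz=lambda l:[(x/2.7+80,y/2.7+50) for x,y in l]
L=[(-.055,-.098,.108),(.055,-.098,.108),(-.055,.098,.108),(.055,.098,.108)]
tz=lambda l:[(x/3.5+220,y/3.5+130) for x,y in l]
sz=lambda l:[(x/3.3+225,y/3.3+110) for x,y in l]
ot=tz([(197,438),(355,470),(258,172),(412,200)]); os=sz([(45,297),(165,392),(300,170),(422,255)])
ow=wz([(325,55),(56,95)])
for p0 in ([.51459,.1427,-1.7537],):
  for o in ([(W,projw,L[:2],ow)],[(T,proj,L,ot),(S,proj,L,os),(W,projw,L[:2],ow)]):
    p,r=fit(p0,o);print(p,r.tolist())
img=cv2.resize(W['color'][40:280,60:260],None,fx=3,fy=3,interpolation=cv2.INTER_CUBIC)
def line(a,b,col):
    q=np.array([np.array(a)+(np.array(b)-a)*t for t in np.linspace(0,1,20)]); q=(projw(W,body(p,q))-[60,40])*3
    cv2.polylines(img,[np.int32(q.round())],False,col,1)
for X,Y,z,c in [(.055,.098,.108,(0,0,255)),(.05,.093,.108,(0,255,255)),]:
    k=[(-X,-Y,z),(X,-Y,z),(X,Y,z),(-X,Y,z)]
    for i in range(4): line(k[i],k[(i+1)%4],c)
line((-.05,-.0205,.008),(.05,-.0205,.008),(0,255,0));line((-.05,-.0095,.008),(.05,-.0095,.008),(0,255,0))
cv2.imwrite('pics/ov1.png',img[:600])
```

```text
[[310.84961631 229.39492934]] [0.57175532 0.3086154  0.21192687]
[ 0.51515909  0.15178174 -1.75216635] [[-1.0, -0.0], [6.1, 0.0]]
[ 0.51298745  0.14347742 -1.76027545] [[0.9, -0.5], [-1.5, -0.3], [0.8, 1.4], [-1.7, 2.1], [1.5, 0.2], [-1.6, -0.9], [-0.4, 2.0], [-2.5, -1.0], [-8.5, 0.7], [0.7, 0.2]]
```

View pics/ov1.png

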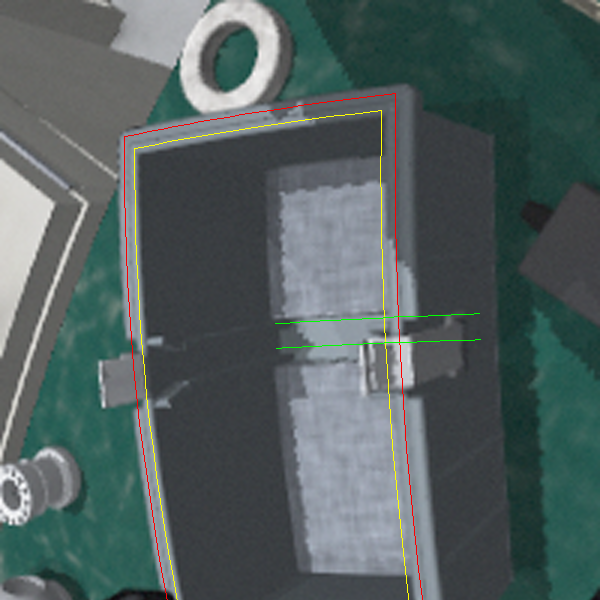

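Run:
```python
from h import *
import pickle
W=pickle.load(open('w3.pkl','rb'))
cv2.imwrite('pics/w3b.png',cv2.resize(W['color'][180:260,270:350],None,fx=6,fy=6,interpolation=cv2.INTER_CUBIC))
for y in (.3005,.3015,.303): 
  for x in (.5785,.5805): print(x,y,(projw(W,[[x,y,.16]])-[270,180])*6)
```

```text
0.5785 0.3005 [[235.99148078 290.4904681 ]]
0.5805 0.3005 [[238.93321338 304.86929228]]
0.5785 0.3015 [[243.63437809 289.16652642]]
0.5805 0.3015 [[246.55774731 303.55279327]]
0.5785 0.303 [[255.10780699 287.17582106]]
0.5805 0.303 [[258.00350531 301.57297248]]
```

View pics/w3b.png

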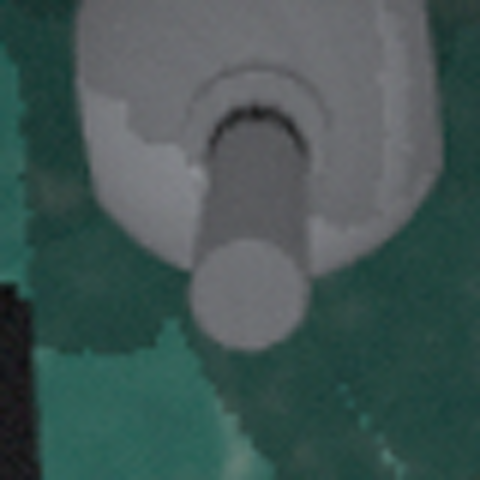

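Run:
```python
from h import *
go([.579,.302,.134],np.deg2rad(79.2))
```

```text
now [0.5718 0.3086 0.2119] t 3.6 F [ 0.18  0.24 -0.06] open 0.0503
delta cm [-0.82 -0.53  7.79]
turn [0.0012 0.0016 0.007 ]
turn [-2.5000e-03  1.9000e-03 -3.1346e+00]
```

Call:
servo_tool(
  deltas=[
    [[-0.82,-0.53,0.5],[0.001,0.002,0],5],
    [[-0.82,-0.53,2.5],[0.001,0.002,0],5],
    [[-0.82,-0.53,5],[0.001,0.002,0],4],
    [[-0.82,-0.53,7],[0.001,0.002,0],3],
    [[-0.82,-0.53,7.8],[0.001,0.002,0],2.8],
    [[-0.82,-0.53,7.8],[0.001,0.002,0],2.8],
    [[-0.82,-0.53,7.8],[0.001,0.002,0],2.8],
  ],
  newtons=20,
)

```text
time_s: 4.3
ee_pos: [0.5797, 0.301, 0.1334]
tool_rot: [[-0.983, 0.182, -0.001], [0.182, 0.983, -0.0], [0.001, -0.0, -1.0]]
ft_force: [0.3, 0.7, 0.6]
opening: 0.0281
```

Run:
```python
from h import *
go([.579,.302,.134],np.deg2rad(79.2))
W=snap('wrist','w4')
p=robot.sense()['ee_pos'];print(projw(W,[[.579,.302,.16]]))
cv2.imwrite('pics/w4b.png',cv2.resize(W['color'][170:280,230:410],None,fx=4,fy=4,interpolation=cv2.INTER_CUBIC))
```

```text
now [0.5797 0.301  0.1334] t 4.3 F [0.34 0.66 0.56] open 0.0281
delta cm [ 0.09  0.08 -0.06]
turn [-0.0003 -0.0009  0.0058]
turn [ 1.5000e-03 -4.0000e-04 -3.1358e+00]
[[320.17137917 261.87615637]]
```

View pics/w4b.png

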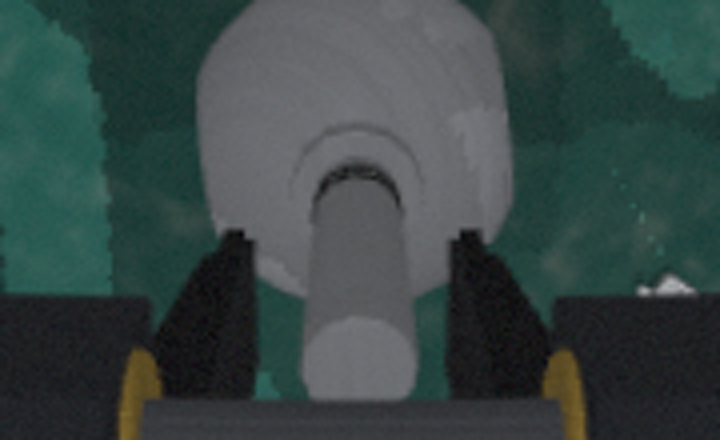

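Call:
servo_tool(
  deltas=[
    [[0.09,0.09,0],[0,0,0],2.6],
    [[0.09,0.09,0],[0,0,0],2.2],
    [[0.09,0.09,0],[0,0,0],1.9],
    [[0.09,0.09,0],[0,0,0],1.6],
    [[0.09,0.09,0],[0,0,0],1.2],
    [[0.09,0.09,0],[0,0,0],1.0],
    [[0.09,0.09,0],[0,0,0],1.0],
  ],
  newtons=30,
)

```text
time_s: 5.05
ee_pos: [0.5786, 0.3021, 0.1326]
tool_rot: [[-0.983, 0.182, -0.002], [0.182, 0.983, -0.0], [0.002, -0.001, -1.0]]
ft_force: [-0.2, 1.0, 1.8]
opening: 0.0155
```

Call:
servo_tool(
  deltas=[
    [[0,0,-0.3],[0,0,0],1],
    [[0,0,-1],[0,0,0],1],
    [[0,0,-3],[0,0,0],1],
    [[0,0,-6],[0,0,0],1],
    [[0,0,-10],[0,0,0],1],
    [[0,0,-14],[0,0,0],1],
    [[0,0,-15.5],[0,0,0],1],
    [[0,0,-15.5],[0,0,0],1],
  ],
)

```text
time_s: 5.85
ee_pos: [0.5793, 0.3022, 0.2903]
tool_rot: [[-0.983, 0.182, 0.002], [0.182, 0.983, 0.001], [-0.002, 0.001, -1.0]]
ft_force: [0.4, 0.4, -4.2]
opening: 0.0156
```

Run:
```python
from h import *
W=snap('wrist','w5'); t=snap('top','t5'); S=snap('scene','s5')
go([.554,.1345,.284],np.deg2rad(79.2))
```

```text
now [0.5783 0.3018 0.2859] t 6.0 F [ 0.25 -0.53 -4.62] open 0.0152
delta cm [ -0.65 -16.89   0.23]
turn [-0.0023 -0.004   0.0056]
turn [ 0.0063 -0.0036 -3.136 ]
```

View pics/w5.png

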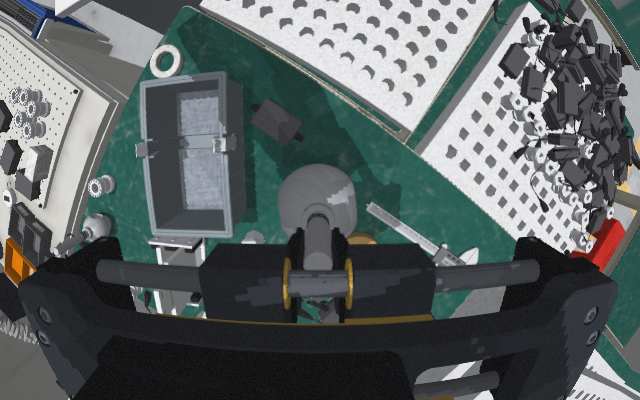

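View pics/s5.png

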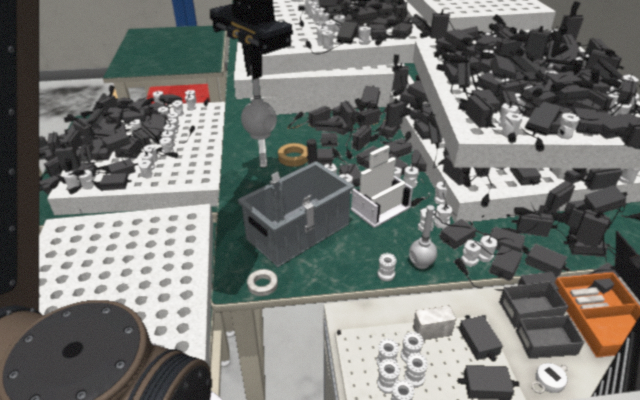

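```bash
python3 - <<'E'
from h import *
import pickle
W=robot.read_camera('wrist');pickle.dump(W,open('w6.pkl','wb'))
cv2.imwrite('pics/w6z.png',cv2.resize(W['color'][55:250,115:265],None,fx=4,fy=3.07*4/3.07,interpolation=cv2.INTER_CUBIC)[:])
E
python3 -c "
import cv2;i=cv2.imread('pics/w6z.png');print(i.shape);cv2.imwrite('pics/w6zz.png',cv2.resize(i,None,fx=.75,fy=.75))"
```

```text
(780, 600, 3)
```

View pics/w6zz.png

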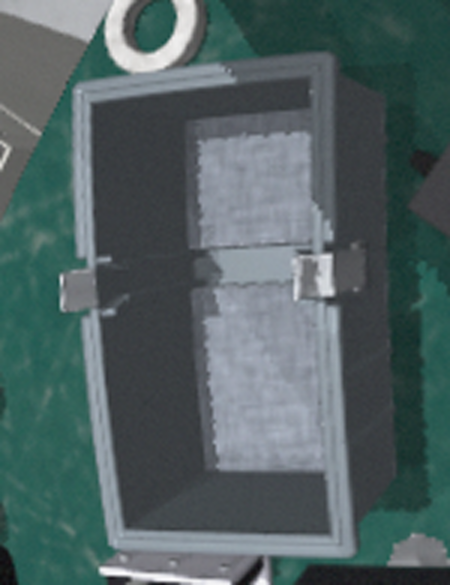

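Run:
```python
from h import *
import pickle
W=pickle.load(open('w6.pkl','rb'))
wz=lambda l:np.array([(x/3+115,y/3+55) for x,y in l])
sg=np.array([(1,-1),(-1,-1),(-1,1),(1,1)])
for nm,pts,z in [('outer',[(77,85),(333,53),(354,556),(108,550)],.108),('inner',[(94,100),(312,80),(332,535),(122,533)],.108)]:
  def f(q): return (projw(W,body(q,np.c_[sg[:,0]*q[3],sg[:,1]*q[4],[z]*4]))-wz(pts)).ravel()
  r=least_squares(f,[.513,.143,-1.757,.055,.098]);print(nm,r.x,np.round(f(r.x),1))
p=r.x
for l in [(0,-.015,.008),(-.05,-.015,.108),(.05,-.015,.108),(-.055,-.015,.133),(.055,-.015,.133)]: print(l,np.round((projw(W,body(p,[l]))-[115,55])*3))
```

```text
outer [ 0.51569041  0.1451439  -1.75846168  0.0589412   0.10187827] [-0.7 -0.2  0.2  0.1 -0.2  0.5  0.8 -0.7]
inner [ 0.51583748  0.14531335 -1.76186386  0.04999447  0.09298329] [-0.4  0.7  0.3 -0.7 -0.4  0.9  0.5 -1. ]
(0, -0.015, 0.008) [[282. 264.]]
(-0.05, -0.015, 0.108) [[315. 276.]]
(0.05, -0.015, 0.108) [[ 98. 286.]]
(-0.055, -0.015, 0.133) [[307. 281.]]
(0.055, -0.015, 0.133) [[ 57. 293.]]
```

Call:
servo_tool(
  deltas=[
    [[-0.1,-1.5,0],[0,0,0.002],1],
    [[-0.2,-4,0],[0,0,0.005],1],
    [[-0.4,-7,0],[0,0,0.005],1],
    [[-0.6,-10,0],[0,0,0.005],1],
    [[-0.7,-13,0],[0,0,0.005],1],
    [[-0.8,-15.2,0],[0,0,0.005],1],
    [[-0.8,-16.3,0],[0,0,0.005],1],
    [[-0.8,-16.5,0],[0,0,0.005],1],
  ],
)

```text
time_s: 6.85
ee_pos: [0.5564, 0.1371, 0.2872]
tool_rot: [[-0.982, 0.188, -0.003], [0.188, 0.982, -0.001], [0.003, -0.001, -1.0]]
ft_force: [0.5, 1.3, -4.3]
opening: 0.0155
```

Run:
```python
from h import *
W=snap('wrist','w7');  S=snap('scene','s7');S=snap('top','t7')
go([.5561,.1376,.1526],np.deg2rad(79.15))
```

```text
now [0.5568 0.1388 0.2874] t 7.0 F [-0.04  0.11 -3.89] open 0.0152
delta cm [ 1.000e-02 -1.200e-01  1.348e+01]
turn [-0.0007 -0.0022  0.0017]
turn [ 3.5000e-03 -1.1000e-03 -3.1399e+00]
```

View pics/w7.png

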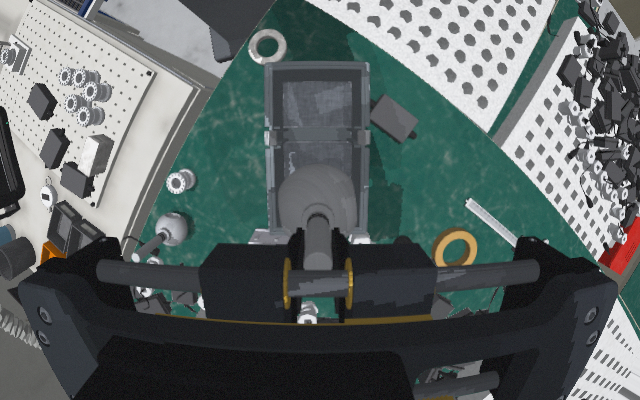

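View pics/s7.png

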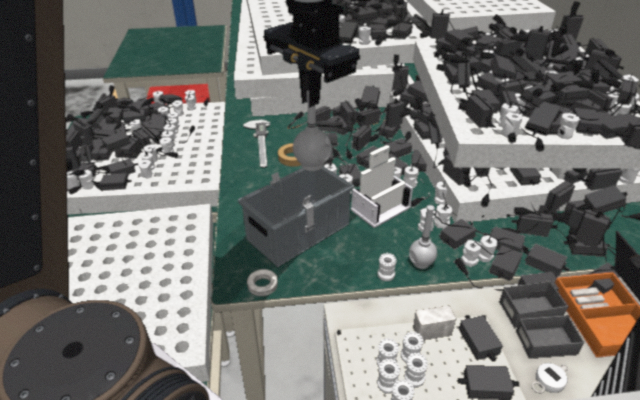

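Call:
servo_tool(
  deltas=[
    [[0,-0.1,1.5],[0,0,0],1],
    [[0,-0.1,4],[0,0,0],1],
    [[0,-0.1,7],[0,0,0],1],
    [[0,-0.1,10],[0,0,0],1],
    [[0,-0.1,12],[0,0,0],1],
    [[0,-0.1,12.8],[0,0,0],1],
    [[0,-0.1,13],[0,0,0],1],
    [[0,-0.1,13],[0,0,0],1],
  ],
)

```text
time_s: 7.8
ee_pos: [0.5566, 0.1377, 0.1582]
tool_rot: [[-0.983, 0.186, -0.001], [0.186, 0.983, -0.0], [0.001, -0.001, -1.0]]
ft_force: [0.1, -0.2, -3.0]
opening: 0.0154
```

Run:
```python
from h import *
W=snap('wrist','w8')
go([.5561,.1376,.1466],np.deg2rad(79.15))
```

```text
now [0.5567 0.1376 0.1585] t 7.85 F [-0.85 -0.71 -3.05] open 0.0152
delta cm [ 0.06 -0.01  1.19]
turn [-0.0004 -0.0006  0.0019]
turn [ 1.0000e-03 -7.0000e-04 -3.1396e+00]
```

View pics/w8.png

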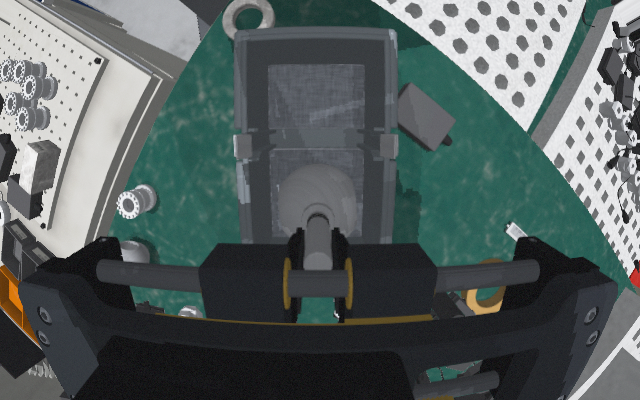

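Call:
servo_tool(
  deltas=[
    [[0,0,0.2],[0,0,0],1],
    [[0,0,0.4],[0,0,0],1],
    [[0,0,0.6],[0,0,0],1],
    [[0,0,0.8],[0,0,0],1],
    [[0,0,0.9],[0,0,0],1],
    [[0,0,1],[0,0,0],1],
    [[0,0,1],[0,0,0],1],
  ],
)

```text
time_s: 8.55
ee_pos: [0.5563, 0.1372, 0.1476]
tool_rot: [[-0.982, 0.187, -0.002], [0.187, 0.982, -0.001], [0.002, -0.001, -1.0]]
ft_force: [-0.4, 0.3, -1.8]
opening: 0.0153
```

Call:
servo_tool(
  deltas=[
    [[0,0,0.1],[0,0,0],1],
    [[0,0,0.2],[0,0,0],1],
    [[0,0,0.2],[0,0,0],1],
    [[0,0,0.2],[0,0,0],1],
  ],
)

```text
time_s: 8.95
ee_pos: [0.5563, 0.1373, 0.1458]
tool_rot: [[-0.982, 0.187, -0.002], [0.187, 0.982, -0.0], [0.002, -0.001, -1.0]]
ft_force: [-0.9, 0.1, 0.3]
opening: 0.0152
```

Call:
servo_tool(
  deltas=[
    [[0,0,0],[0,0,0],1.6],
    [[0,0,0],[0,0,0],1.8],
    [[0,0,0],[0,0,0],2.2],
    [[0,0,0],[0,0,0],2.8],
    [[0,0,0],[0,0,0],3.4],
    [[0,0,0],[0,0,0],3.4],
    [[0,0,0],[0,0,0],3.4],
  ],
)

```text
time_s: 9.65
ee_pos: [0.5562, 0.1373, 0.1456]
tool_rot: [[-0.982, 0.187, -0.002], [0.187, 0.982, -0.001], [0.002, -0.001, -1.0]]
ft_force: [-0.1, 0.2, 0.3]
opening: 0.0336
```

Run:
```python
from h import *
W=snap('wrist','w9')
st()
cv2.imwrite('pics/w9b.png',cv2.resize(W['color'][120:300,220:420],None,fx=3.5,fy=3.3,interpolation=cv2.INTER_CUBIC))
```

```text
t 9.7 pos [0.5562 0.1372 0.1456] F [-0.5   0.38  0.02] open 0.034
[[-0.982  0.187 -0.002]
 [ 0.187  0.982 -0.001]
 [ 0.002 -0.001 -1.   ]]
```

View pics/w9b.png

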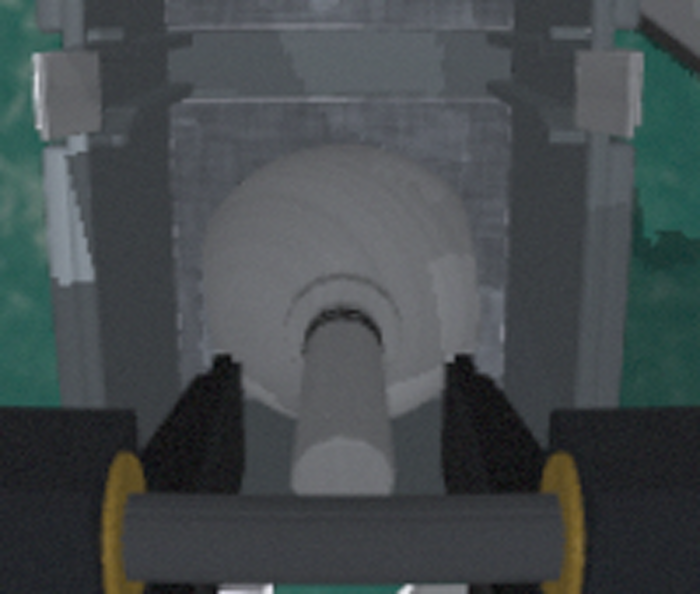

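Call:
servo_tool(
  deltas=[
    [[0,0,-1],[0,0,0],3.4],
    [[0,0,-4],[0,0,0],3.4],
    [[0,0,-7.5],[0,0,0],3.6],
    [[-3,-1,-10.5],[0,0,0],5],
    [[-7,-2,-10.5],[0,0,0.02],5],
    [[-11,-3.3,-10],[0,0,0.05],5],
    [[-14.5,-4.3,-9],[0,0,0.078],5],
    [[-15.5,-4.7,-8.5],[0,0,0.078],5],
  ],
)

```text
time_s: 10.5
ee_pos: [0.7018, 0.0604, 0.2295]
tool_rot: [[-0.964, 0.265, -0.002], [0.265, 0.964, -0.001], [0.002, -0.001, -1.0]]
ft_force: [-1.3, 0.3, -0.1]
opening: 0.05
```

Call:
servo_tool(
  deltas=[
    [[0,0,0],[0,0,0],5],
    [[0,0,0],[0,0,0],5],
  ],
)

```text
time_s: 10.7
ee_pos: [0.6991, 0.0627, 0.2307]
tool_rot: [[-0.965, 0.262, -0.003], [0.262, 0.965, -0.0], [0.002, -0.001, -1.0]]
ft_force: [-0.3, -0.4, 1.0]
opening: 0.0495
```

Run:
```python
from h import *
import pickle
W=snap('wrist','w10');pickle.dump(W,open('w10.pkl','wb'))
T=snap('top','t10');S=snap('scene','s10')
st()
p=[.6917,.0631,-.2666]
L=[(-.025,0,.151),(.025,0,.151),(-.048,0,.111),(.048,0,.111)]
print(projw(W,body(p,L)))
```

```text
t 10.85 pos [0.6992 0.0631 0.2315] F [-0.03  0.1   0.03] open 0.0499
[[-0.965  0.262 -0.001]
 [ 0.262  0.965 -0.   ]
 [ 0.001 -0.001 -1.   ]]
[[316.42785596 171.0660621 ]
 [316.45384302 228.40927325]
 [316.59797047 140.69823001]
 [316.62162886 236.79881226]]
```

View pics/w10.png

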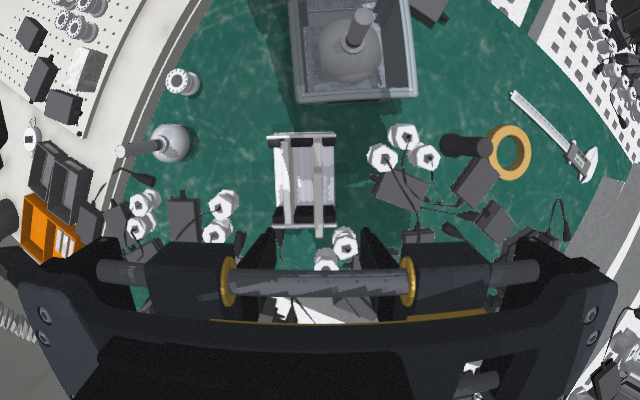

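View pics/s10.png

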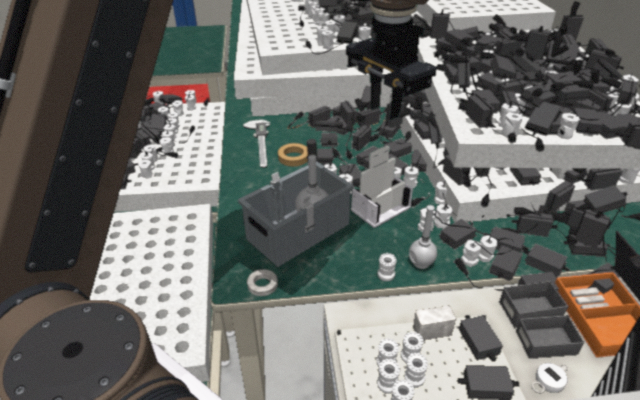

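Run:
```python
import cv2
i=cv2.imread('pics/w10.png');cv2.imwrite('pics/w10z.png',cv2.resize(i[120:250,255:375],None,fx=4.5,fy=4.5,interpolation=cv2.INTER_CUBIC))
```

```text
(no output)
```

View pics/w10z.png

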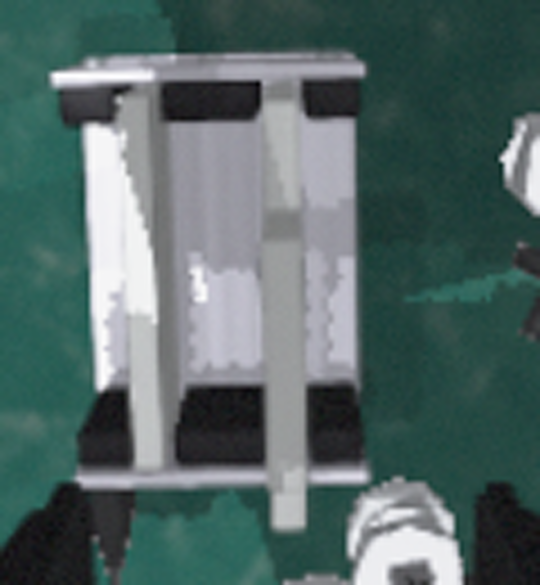

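Run:
```python
from h import *
import pickle
W=pickle.load(open('w10.pkl','rb'))
z=lambda l:[(x/4.5+255,y/4.5+120) for x,y in l]
L=[(-.025,0,.151),(-.048,0,.111),(.048,0,.111),(.025,0,.151)]
for n in (3,4):
  p,r=fit([.69,.063,-.26],[(W,projw,L[:n],z([(284,240),(282.5,82),(289,530),(287,488)])[:n])]);print(p,r.tolist())
go([p[0],p[1],.137],p[2]+np.pi/2)
```

```text
[ 0.69308665  0.06462908 -0.25055267] [[0.1, -1.1], [-0.0, 3.5], [-0.0, -0.1]]
[ 0.69262619  0.06468733 -0.25181117] [[0.0, -1.7], [-0.0, 3.0], [-0.1, -0.5], [0.2, 0.5]]
now [0.6992 0.0631 0.2315] t 10.85 F [-0.03  0.1   0.03] open 0.0499
delta cm [ 0.67 -0.01  9.45]
turn [-0.0008 -0.001  -0.0129]
turn [-1.6000e-03  1.2000e-03  3.1287e+00]
```

Call:
servo_tool(
  deltas=[
    [[0.6,0,1],[0,0,-0.013],4],
    [[0.7,0,4],[0,0,-0.013],3],
    [[0.7,0,7],[0,0,-0.013],3],
    [[0.7,0,9],[0,0,-0.013],3],
    [[0.7,0,9.2],[0,0,-0.013],3],
    [[0.7,0,9.2],[0,0,-0.013],3],
    [[0.7,0,9.2],[0,0,-0.013],3],
  ],
)

```text
time_s: 11.55
ee_pos: [0.6933, 0.0642, 0.1397]
tool_rot: [[-0.968, 0.25, -0.0], [0.25, 0.968, -0.001], [0.0, -0.001, -1.0]]
ft_force: [1.0, 0.4, -0.3]
opening: 0.0302
```

Run:
```python
from h import *
W=snap('wrist','w11')
st()
cv2.imwrite('pics/w11z.png',cv2.resize(W['color'][60:290,220:420],None,fx=3.3,fy=2.6,interpolation=cv2.INTER_CUBIC))
```

```text
t 11.6 pos [0.6934 0.0641 0.1398] F [-0.89  0.88 -0.16] open 0.03
[[-0.968  0.25   0.   ]
 [ 0.25   0.968 -0.001]
 [-0.    -0.001 -1.   ]]
```

View pics/w11z.png

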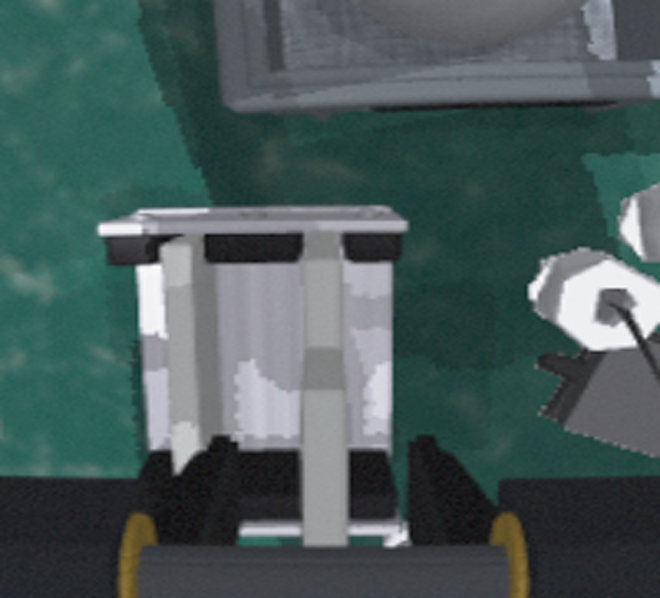

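Call:
servo_tool(
  deltas=[
    [[0,0,0],[0,0,0],2],
    [[0,0,0],[0,0,0],1.4],
    [[0,0,0],[0,0,0],0.9],
    [[0,0,0],[0,0,0],0.4],
    [[0,0,0],[0,0,0],0.2],
    [[0,0,0],[0,0,0],0.2],
  ],
  newtons=50,
)

```text
time_s: 12.2
ee_pos: [0.693, 0.064, 0.1385]
tool_rot: [[-0.968, 0.25, -0.002], [0.25, 0.968, -0.001], [0.002, -0.001, -1.0]]
ft_force: [0.9, 0.2, 2.3]
opening: 0.0074
```

Call:
servo_tool(
  deltas=[
    [[0,0,-0.5],[0,0,0],0.2],
    [[0,0,-2],[0,0,0],0.2],
    [[0,0,-5],[0,0,0],0.2],
    [[0,0,-8],[0,0,0],0.2],
    [[0,0,-12],[0,0,0],0.2],
    [[0,0,-15],[0,0,0],0.2],
    [[0,0,-17],[0,0,0],0.2],
    [[0,0,-17],[0,0,0],0.2],
  ],
)

```text
time_s: 13.0
ee_pos: [0.6939, 0.0641, 0.3126]
tool_rot: [[-0.968, 0.25, 0.004], [0.25, 0.968, -0.001], [-0.004, 0.0, -1.0]]
ft_force: [0.5, 0.9, -1.2]
opening: 0.0073
```

Run:
```python
from h import *
W=snap('wrist','w12');S=snap('scene','s12')
st()
go([.5011,.1481,.31],np.deg2rad(79.15))
cv2.imwrite('pics/s12z.png',cv2.resize(S['color'][0:280,220:480],None,fx=2.5,fy=2.1,interpolation=cv2.INTER_CUBIC))
```

```text
t 13.1 pos [0.693  0.0641 0.3082] F [-0.24  0.25 -0.78] open 0.0076
[[-0.968  0.25  -0.002]
 [ 0.25   0.968 -0.001]
 [ 0.002 -0.001 -1.   ]]
now [0.693  0.0641 0.3082] t 13.1 F [-0.24  0.25 -0.78] open 0.0076
delta cm [20.68  3.34 -0.14]
turn [-0.001  -0.0019 -0.0634]
turn [-2.9000e-03  1.6000e-03  3.0782e+00]
```

View pics/w12.png

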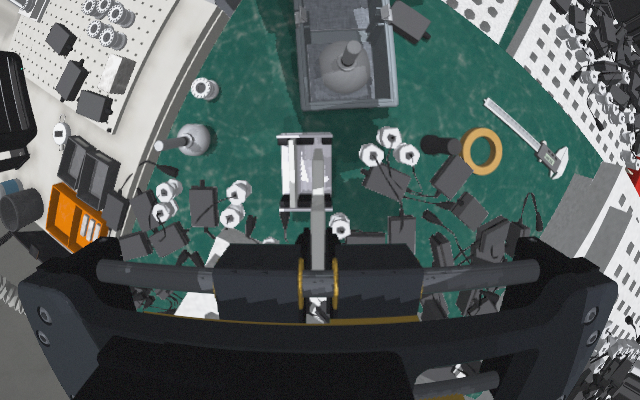

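View pics/s12z.png

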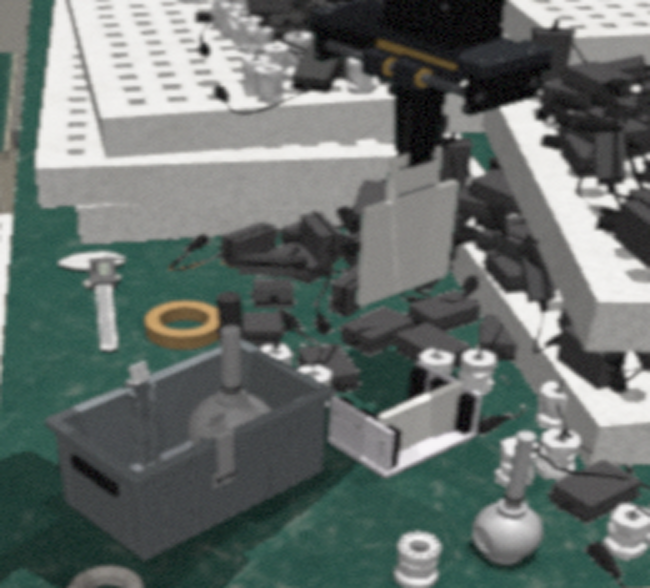

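Run:
```python
from h import *
print(robot.sense()['joints'])
go([.5011,.1481,.34],np.deg2rad(-10.85))
```

```text
[-2.39537435e-03  5.31586164e-01  1.22483183e+00 -5.95469025e-04
  1.38724812e+00 -1.32032552e+00]
now [0.693  0.0641 0.3082] t 13.1 F [-0.24  0.25 -0.78] open 0.0076
delta cm [20.69  3.33 -3.14]
turn [-2.3000e-03 -7.0000e-04  1.5074e+00]
turn [ 7.0000e-04 -2.3000e-03 -1.6342e+00]
```

Call:
servo_tool(
  deltas=[
    [[0,0,-1],[0,0,0.05],0.2],
    [[1.5,0.3,-2.5],[0,0,0.16],0.2],
    [[4,0.7,-3.2],[0,0,0.3],0.2],
    [[7,1.2,-3.2],[0,0,0.44],0.2],
    [[10,1.6,-3.2],[0,0,0.58],0.2],
    [[13,2.1,-3.2],[0,0,0.72],0.2],
    [[15,2.4,-3.2],[0,0,0.86],0.2],
    [[17,2.7,-3.2],[0,0,0.99],0.2],
  ],
)

```text
time_s: 13.9
ee_pos: [0.534, 0.1331, 0.3392]
tool_rot: [[-0.317, 0.948, -0.005], [0.948, 0.317, -0.001], [0.001, -0.005, -1.0]]
ft_force: [0.1, 0.4, -0.7]
opening: 0.0071
```

Run:
```python
from h import *
go([.5011,.1481,.34],np.deg2rad(-10.85))
```

```text
now [0.534  0.1331 0.3392] t 13.9 F [ 0.08  0.38 -0.73] open 0.0071
delta cm [ 2.47 -2.65 -0.06]
turn [-4.600e-03  5.000e-04  5.119e-01]
turn [-7.0000e-04 -6.2000e-03 -2.6297e+00]
```

Call:
servo_tool(
  deltas=[
    [[0.8,-0.9,0],[-0.002,0,0.14],0.2],
    [[1.6,-1.8,0],[-0.003,0,0.27],0.2],
    [[2.4,-2.4,0],[-0.004,0,0.4],0.2],
    [[2.45,-2.6,0],[-0.004,0,0.5],0.2],
    [[2.5,-2.65,0],[-0.004,0,0.512],0.2],
    [[2.5,-2.65,0],[-0.004,0,0.512],0.2],
    [[2.5,-2.65,0],[-0.004,0,0.512],0.2],
  ],
)

```text
time_s: 14.6
ee_pos: [0.5024, 0.1477, 0.3402]
tool_rot: [[0.181, 0.984, 0.001], [0.984, -0.181, -0.0], [-0.0, 0.001, -1.0]]
ft_force: [-0.7, -0.4, -0.7]
opening: 0.0076
```

Run:
```python
from h import *
import pickle
go([.5011,.1481,.30],np.deg2rad(-10.85))
W=snap('wrist','w13');S=snap('scene','s13');pickle.dump((W,S,robot.sense()),open('w13.pkl','wb'))
cv2.imwrite('pics/s13z.png',cv2.resize(S['color'][0:280,200:460],None,fx=2.5,fy=2.1,interpolation=cv2.INTER_CUBIC))
```

```text
now [0.5024 0.1477 0.3402] t 14.6 F [-0.74 -0.4  -0.69] open 0.0076
delta cm [ 0.01 -0.14  4.02]
turn [0.001  0.0002 0.0075]
turn [-4.0000e-04  1.5000e-03 -3.1341e+00]
```

View pics/w13.png

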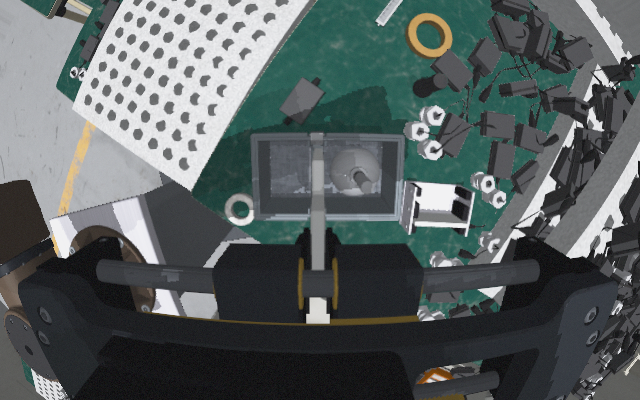

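View pics/s13z.png

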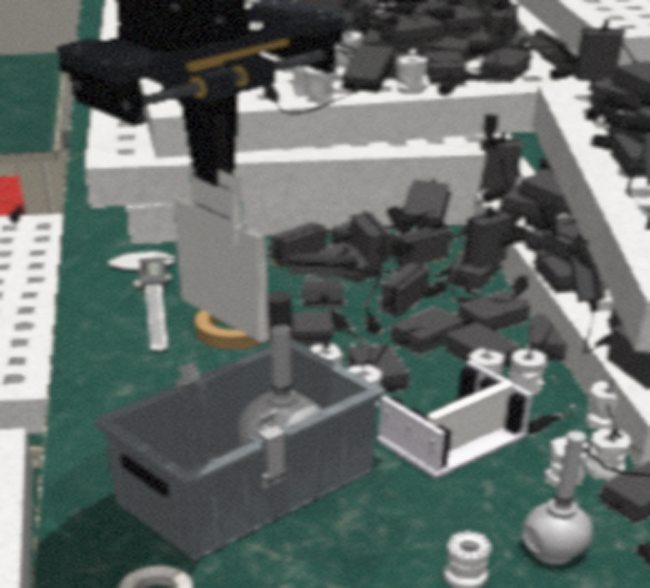

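Call:
servo_tool(
  deltas=[
    [[0,-0.1,1.5],[0,0,0.005],0.2],
    [[0,-0.14,3.5],[0,0,0.007],0.2],
    [[0,-0.14,5.2],[0,0,0.007],0.2],
    [[0,-0.14,5.5],[0,0,0.007],0.2],
    [[0,-0.14,5.5],[0,0,0.007],0.2],
    [[0,-0.14,5.5],[0,0,0.007],0.2],
  ],
)

```text
time_s: 15.3
ee_pos: [0.5015, 0.1482, 0.2865]
tool_rot: [[0.19, 0.982, 0.003], [0.982, -0.19, -0.0], [0.0, 0.003, -1.0]]
ft_force: [0.7, 0.4, -1.1]
opening: 0.0076
```

Run:
```python
from h import *
import pickle
go([.5011,.1481,.30],np.deg2rad(-10.85))
W=snap('wrist','w14');S=snap('scene','s14');T=snap('top','t14');pickle.dump((W,S,T,robot.sense()),open('w14.pkl','wb'))
cv2.imwrite('pics/w14z.png',cv2.resize(W['color'][80:260,220:430],None,fx=3.8,fy=3.3,interpolation=cv2.INTER_CUBIC))
cv2.imwrite('pics/s14z.png',cv2.resize(S['color'][60:260,225:385],None,fx=4,fy=3,interpolation=cv2.INTER_CUBIC))
```

```text
now [0.5015 0.1482 0.2865] t 15.3 F [ 0.7   0.37 -1.09] open 0.0076
delta cm [-0.01 -0.04 -1.35]
turn [ 0.0029 -0.0005 -0.0013]
turn [-8.0000e-04 -4.5000e-03  3.1402e+00]
```

View pics/w14z.png

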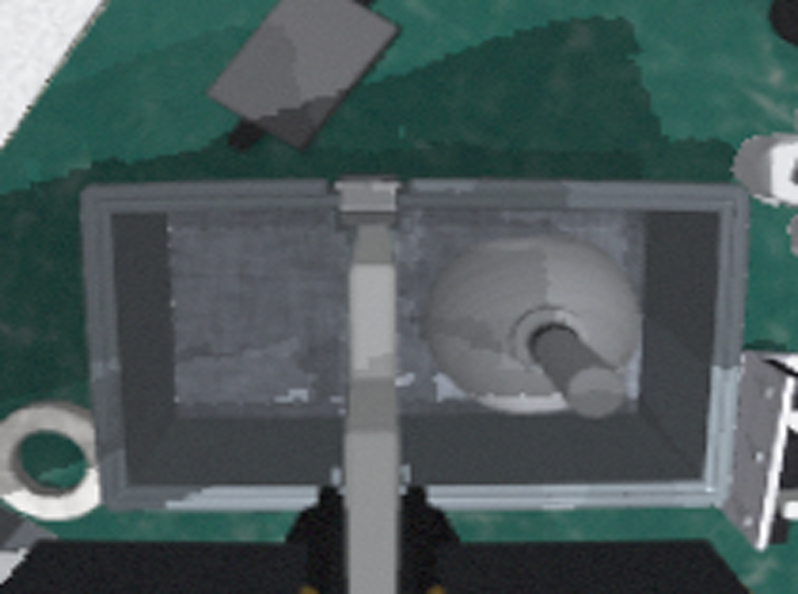

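View pics/s14z.png

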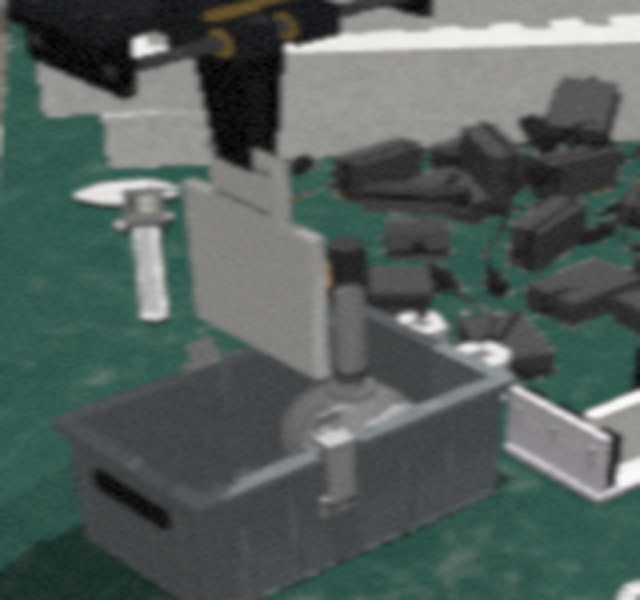

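```bash
cat > f14.py <<'E'
from h import *
import pickle
W,S,T,s=pickle.load(open('w14.pkl','rb'))
z=lambda l:np.array([(x/3.8+220,y/3.3+80) for x,y in l])
sg=np.array([(-1,-1),(-1,1),(1,1),(1,-1)])
for nm,pts in [('outer',[(83,187),(747,187),(733,505),(100,508)]),('inner',[(112,213),(722,213),(708,488),(130,488)])]:
  f=lambda q:(projw(W,body(q,np.c_[sg[:,0]*q[3],sg[:,1]*q[4],[.108]*4]))-z(pts)).ravel()
  r=least_squares(f,[.5158,.1453,-1.76,.055,.098]);print(nm,np.round(r.x,4),np.round(f(r.x),1))
p=r.x
zt=s['ee_pos'][2]+.0125
L=[(-.048,-.004,zt-.04),(-.048,.004,zt-.04),(-.025,-.004,zt),(-.025,.004,zt)]
q,r=fit([.5015,.148,-1.76],[(W,projw,L,z([(349,263),(396,263),(345,430),(398,430)]))])
print('sep',np.round(q,4),r.tolist(),'tcp',s['ee_pos'])
c,sn=np.cos(p[2]),np.sin(p[2]); d=q[:2]-p[:2]; print('sep in crate',c*d[0]+sn*d[1],-sn*d[0]+c*d[1],q[2]-p[2])
E
python3 f14.py
```

```text
outer [ 0.5156  0.1434 -1.7566  0.0593  0.1024] [-0.5  0.1  1.1 -0.  -1.1 -0.4  0.6  0.2]
inner [ 0.5159  0.1423 -1.7581  0.0508  0.0933] [ 0.2 -0.   0.6  0.1 -0.6 -0.6 -0.2  0.5]
sep [ 0.5005  0.1471 -1.7737] [[0.0, -0.3], [-0.1, -0.1], [-0.4, 0.1], [0.4, 0.2]] tcp [0.50137171 0.14815709 0.28642046]
sep in crate -0.0017833736990331673 -0.01608977626553669 -0.015570361073110828
```

Call:
servo_tool(
  deltas=[
    [[-0.1,0,0.4],[0.002,0,-0.006],0.2],
    [[-0.17,0,0.9],[0.002,0,-0.006],0.2],
    [[-0.17,0,1.4],[0.002,0,-0.006],0.2],
    [[-0.17,0,1.5],[0.002,0,-0.006],0.2],
    [[-0.17,0,1.5],[0.002,0,-0.006],0.2],
  ],
)

```text
time_s: 15.95
ee_pos: [0.5008, 0.1464, 0.2704]
tool_rot: [[0.184, 0.983, -0.001], [0.983, -0.184, 0.0], [-0.0, -0.001, -1.0]]
ft_force: [-0.1, 0.7, -0.8]
opening: 0.0074
```

Run:
```python
from h import *
import pickle
st()
W=snap('wrist','w15');S=snap('scene','s15');T=snap('top','t15');pickle.dump((W,S,T,robot.sense()),open('w15.pkl','wb'))
cv2.imwrite('pics/w15z.png',cv2.resize(W['color'][100:240,250:400],None,fx=5,fy=4.2,interpolation=cv2.INTER_CUBIC))
cv2.imwrite('pics/s15z.png',cv2.resize(S['color'][60:260,225:385],None,fx=4,fy=3,interpolation=cv2.INTER_CUBIC))
cv2.imwrite('pics/t15z.png',cv2.resize(T['color'][160:280,250:350],None,fx=5,fy=5,interpolation=cv2.INTER_CUBIC))
```

```text
t 15.95 pos [0.5008 0.1464 0.2704] F [-0.12  0.68 -0.8 ] open 0.0074
[[ 0.184  0.983 -0.001]
 [ 0.983 -0.184  0.   ]
 [-0.    -0.001 -1.   ]]
```

View pics/w15z.png

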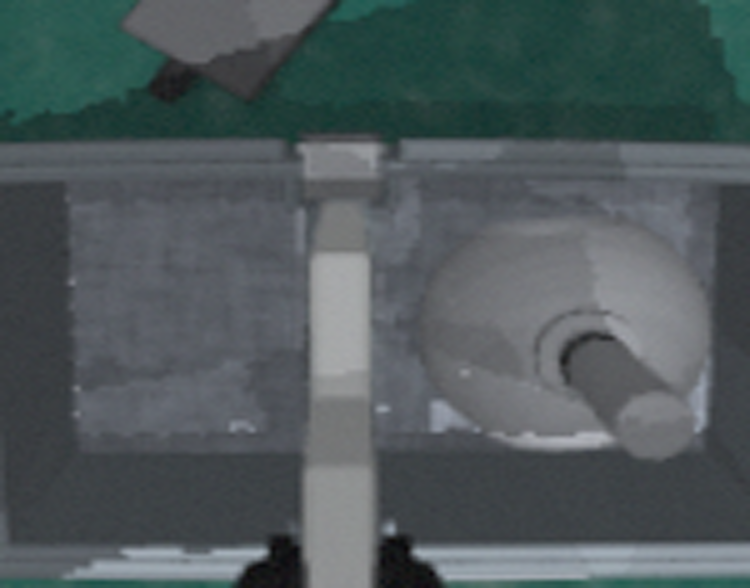

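View pics/s15z.png

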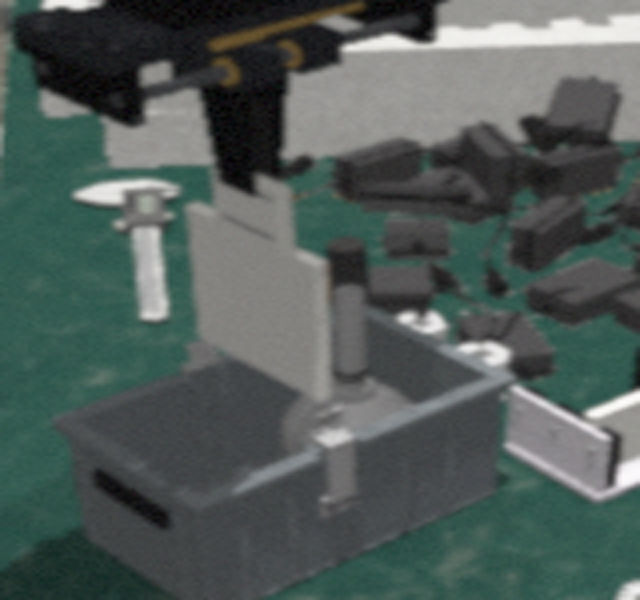

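View pics/t15z.png

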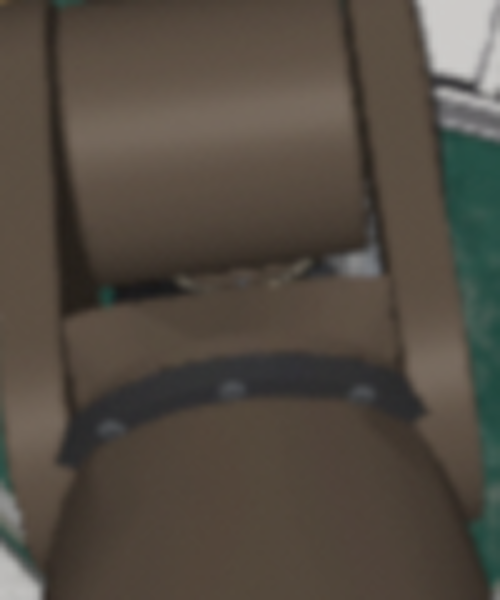

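```bash
cat > f15.py <<'E'
from h import *
import pickle
W,S,T,s=pickle.load(open('w15.pkl','rb'))
sg=np.array([(-1,-1),(-1,1),(1,1),(1,-1)])
# crate in scene using lip-size rim (59,102) with earlier clicks near-left,near-right,far-left,far-right
sz=lambda l:np.array([(x/3.3+225,y/3.3+110) for x,y in l])
L=[(-.059,-.102,.108),(.059,-.102,.108),(-.059,.102,.108),(.059,.102,.108)]
pS,r=fit([.514,.142,-1.757],[(S,proj,L,sz([(45,297),(165,392),(300,170),(422,255)]))]);print('scene crate',pS,r.tolist())
tz=lambda l:np.array([(x/3.5+220,y/3.5+130) for x,y in l])
pT,r=fit([.514,.142,-1.757],[(T,proj,L,tz([(197,438),(355,470),(258,172),(412,200)]))]);print('top crate',pT,r.tolist())
ze=s['ee_pos'][2]-.1305; print('edge z',ze)
Z=lambda l:np.array([(x/4+225,y/3+60) for x,y in l])
zs=ze+.103; zt=ze+.143
# obs in scene zoom: lower-right front corner, right shoulder front top, left shoulder front top, lower... 
Ls=[(.048,-.004,ze),(.048,-.004,zs),(-.048,-.004,zs)]
q,r=fit([.5,.147,-1.757],[(S,proj,Ls,Z([(318,398),(316,258),(188,204)]))]);print('sep scene',q,r.tolist())
for p,q in ((pS,q),):
  c,sn=np.cos(p[2]),np.sin(p[2]); d=q[:2]-p[:2]; print('sep in crate',c*d[0]+sn*d[1],-sn*d[0]+c*d[1],q[2]-p[2])
# wrist
z=lambda l:np.array([(x/5+250,y/4.2+100) for x,y in l])
q,r=fit([.5015,.148,-1.76],[(W,projw,[(-.048,-.004,zs),(-.048,.004,zs),(-.025,-.004,zt),(-.025,.004,zt),(-.048,0,ze)],z([(309,252),(370,252),(304,465),(376,465),(342,204)]))])
print('sep wrist',np.round(q,4),r.tolist(),'tcp',s['ee_pos'])
print((projw(W,body([.5157,.1428,-1.757],[(-.05,-.015,.108),(-.048,-.015,ze)]))-[250,100])*[5,4.2])
E
python3 f15.py
```

```text
scene crate [ 0.51533085  0.14318172 -1.7492918 ] [[-0.3, -0.1], [-0.4, 0.7], [0.0, 0.0], [0.9, -1.8]]
top crate [ 0.51505588  0.14264684 -1.75271094] [[-0.4, 0.2], [0.5, 0.7], [-0.3, -1.0], [0.2, -0.1]]
edge z 0.1403066286968062
sep scene [ 0.50567145  0.14904935 -1.75816195] [[0.6, 0.0], [-0.2, 0.9], [-0.4, -1.5]]
sep in crate -0.004059385474457623 -0.010547724143485251 -0.008870148989741589
sep wrist [ 0.5001  0.1451 -1.7572] [[0.1, -0.2], [0.2, -0.1], [-0.2, 0.4], [0.2, 0.4], [-0.4, -1.0]] tcp [0.50089631 0.14646597 0.27080663]
[[343.50878659 179.70661559]
 [343.888231   196.8844796 ]]
```

Call:
servo_tool(
  deltas=[
    [[0,0,0.4],[0,0,0],0.2],
    [[0,0,1],[0,0,0],0.2],
    [[0,0,1.6],[0,0,0],0.2],
    [[0,0,2.2],[0,0,0],0.2],
    [[0,0,2.2],[0,0,0],0.2],
  ],
)

```text
time_s: 16.6
ee_pos: [0.5008, 0.1465, 0.2481]
tool_rot: [[0.184, 0.983, -0.0], [0.983, -0.184, 0.0], [0.0, -0.0, -1.0]]
ft_force: [0.3, 1.1, -1.8]
opening: 0.0073
```

Call:
servo_tool(
  deltas=[
    [[0,0,0.4],[0,0,0],0.2],
    [[0,0,0.9],[0,0,0],0.2],
    [[0,0,1.5],[0,0,0],0.2],
    [[0,0,2],[0,0,0],0.2],
    [[0,0,2],[0,0,0],0.2],
  ],
)

```text
time_s: 17.1
ee_pos: [0.5007, 0.1465, 0.2281]
tool_rot: [[0.184, 0.983, -0.001], [0.983, -0.184, 0.0], [0.0, -0.001, -1.0]]
ft_force: [0.2, 0.2, -4.3]
opening: 0.0073
```

Run:
```python
from h import *
st()
W=snap('wrist','w16')
cv2.imwrite('pics/w16z.png',cv2.resize(W['color'][60:270,220:430],None,fx=3.2,fy=2.8,interpolation=cv2.INTER_CUBIC))
```

```text
t 17.1 pos [0.5007 0.1465 0.2281] F [ 0.22  0.23 -4.32] open 0.0073
[[ 0.184  0.983 -0.001]
 [ 0.983 -0.184  0.   ]
 [ 0.    -0.001 -1.   ]]
```

View pics/w16z.png

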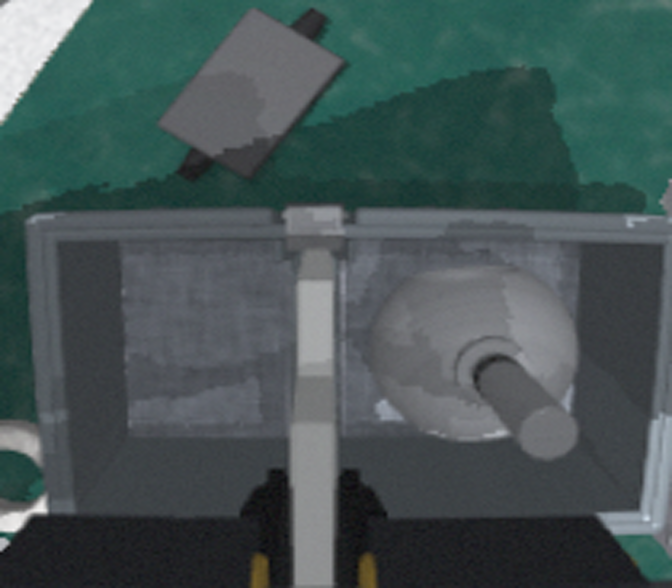

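Call:
servo_tool(
  deltas=[
    [[0,0,0],[0,0,0],0.2],
    [[0,0,0],[0,0,0],0.2],
  ],
)

```text
time_s: 17.35
ee_pos: [0.5006, 0.1464, 0.2282]
tool_rot: [[0.184, 0.983, -0.001], [0.983, -0.184, -0.0], [-0.0, -0.001, -1.0]]
ft_force: [0.7, 1.0, -5.5]
opening: 0.0078
```

Run:
```python
from h import *
for i in range(3):
  W=snap('wrist','w17')
  s=robot.sense();print(np.round(s['ft_force'],2),np.round(s['torque'],3),s['opening'],s['ee_pos'])
S=snap('scene','s17')
cv2.imwrite('pics/s17z.png',cv2.resize(S['color'][60:260,225:385],None,fx=4,fy=3,interpolation=cv2.INTER_CUBIC))
```

```text
[ 0.37  0.15 -6.11] [ 0.135 -0.184 -0.028] 0.007580580402832458 [0.50060817 0.14640342 0.22829875]
[ 0.62  0.5  -7.8 ] [ 0.142 -0.182  0.008] 0.007664299007798757 [0.50062247 0.1464071  0.2283578 ]
[ 0.69  1.01 -6.39] [ 0.162 -0.118  0.014] 0.007324558292445585 [0.50064729 0.14639821 0.22840086]
```

View pics/s17z.png

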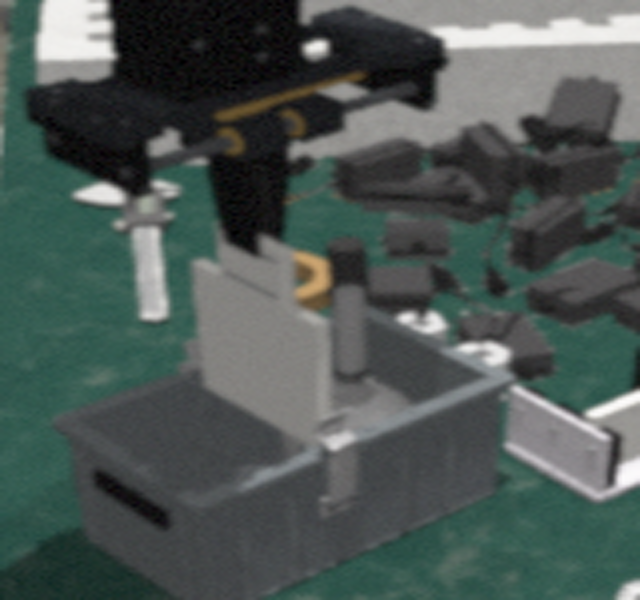

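Call:
servo_tool(
  deltas=[
    [[0,0,0.4],[0,0,0],0.2],
    [[0,0,1],[0,0,0],0.2],
    [[0,0,1.7],[0,0,0],0.2],
    [[0,0,2.4],[0,0,0],0.2],
    [[0,0,3],[0,0,0],0.2],
    [[0,0,3],[0,0,0],0.2],
  ],
)

```text
time_s: 18.15
ee_pos: [0.5009, 0.1465, 0.1985]
tool_rot: [[0.184, 0.983, 0.0], [0.983, -0.184, 0.0], [0.0, 0.0, -1.0]]
ft_force: [0.7, 1.1, -5.6]
opening: 0.0076
```

Call:
servo_tool(
  deltas=[
    [[0,0,0.4],[0,0,0],0.2],
    [[0,0,1],[0,0,0],0.2],
    [[0,0,1.7],[0,0,0],0.2],
    [[0,0,2.4],[0,0,0],0.2],
    [[0,0,3],[0,0,0],0.2],
    [[0,0,3],[0,0,0],0.2],
  ],
)

```text
time_s: 18.75
ee_pos: [0.5008, 0.1465, 0.1683]
tool_rot: [[0.184, 0.983, -0.0], [0.983, -0.184, 0.0], [0.0, -0.0, -1.0]]
ft_force: [1.6, 1.7, -6.1]
opening: 0.0076
```

Run:
```python
from h import *
W=snap('wrist','w18');S=snap('scene','s18')
s=st();print(s['torque'])
a=cv2.resize(W['color'][100:270,250:390],None,fx=2.8,fy=3,interpolation=cv2.INTER_CUBIC)
b=cv2.resize(S['color'][90:260,235:375],None,fx=2.8,fy=3,interpolation=cv2.INTER_CUBIC)
cv2.imwrite('pics/ws18.png',np.hstack([a,b]))
```

```text
t 18.85 pos [0.5008 0.1464 0.1685] F [ 1.43  0.8  -5.99] open 0.0076
[[ 0.184  0.983 -0.   ]
 [ 0.983 -0.184  0.   ]
 [-0.    -0.    -1.   ]]
[ 0.21490799 -0.38165529 -0.02079407]
```

View pics/ws18.png

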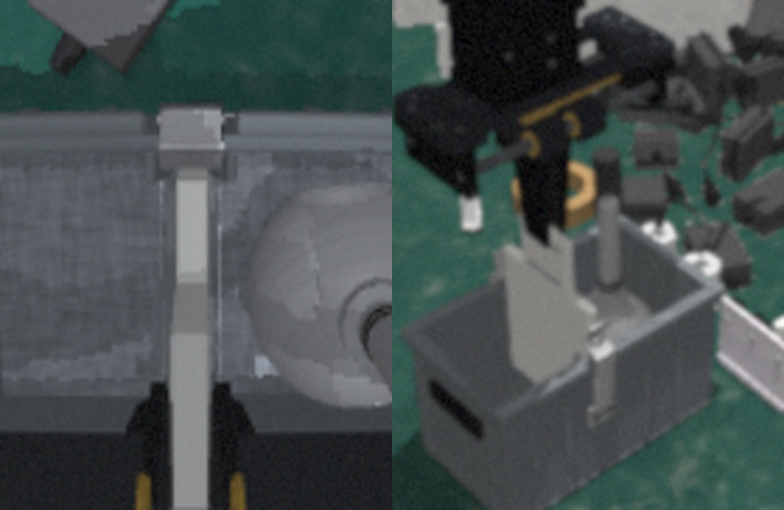

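Call:
servo_tool(
  deltas=[
    [[0,0,0.4],[0,0,0],0.2],
    [[0,0,0.9],[0,0,0],0.2],
    [[0,0,1.4],[0,0,0],0.2],
    [[0,0,1.9],[0,0,0],0.2],
    [[0,0,2.3],[0,0,0],0.2],
    [[0,0,2.3],[0,0,0],0.2],
  ],
)

```text
time_s: 19.45
ee_pos: [0.501, 0.1465, 0.1457]
tool_rot: [[0.184, 0.983, 0.0], [0.983, -0.184, 0.0], [0.0, 0.0, -1.0]]
ft_force: [2.9, 1.2, -3.4]
opening: 0.0077
```

Call:
servo_tool(
  deltas=[
    [[0,0,0.2],[0,0,0],0.2],
    [[0,0,0.4],[0,0,0],0.2],
    [[0,0,0.6],[0,0,0],0.2],
    [[0,0,0.7],[0,0,0],0.2],
    [[0,0,0.7],[0,0,0],0.2],
  ],
)

```text
time_s: 19.95
ee_pos: [0.5008, 0.1464, 0.1386]
tool_rot: [[0.184, 0.983, -0.0], [0.983, -0.184, -0.0], [-0.0, -0.0, -1.0]]
ft_force: [-0.0, 0.1, -0.9]
opening: 0.0075
```

Run:
```python
from h import *
W=snap('wrist','w19');S=snap('scene','s19')
s=st();print(s['torque'])
a=cv2.resize(W['color'][70:270,235:395],None,fx=2.5,fy=2.8,interpolation=cv2.INTER_CUBIC)
b=cv2.resize(S['color'][90:290,235:395],None,fx=2.5,fy=2.8,interpolation=cv2.INTER_CUBIC)
cv2.imwrite('pics/ws19.png',np.hstack([a,b]))
```

```text
t 20.05 pos [0.5007 0.1464 0.1386] F [-0.8   1.02 -0.85] open 0.0072
[[ 0.184  0.983 -0.   ]
 [ 0.983 -0.184  0.   ]
 [ 0.    -0.    -1.   ]]
[-0.14750327  0.08616497 -0.01878614]
```

View pics/ws19.png

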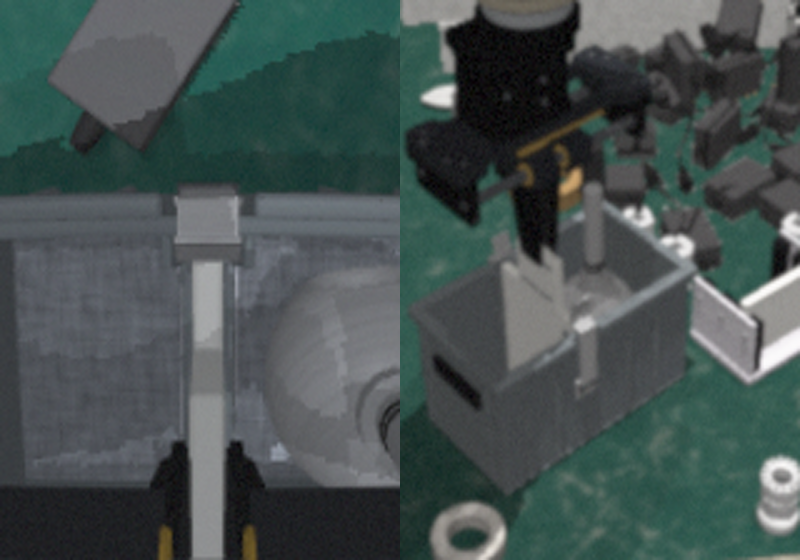

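Call:
servo_tool(
  deltas=[
    [[0,0,0.1],[0,0,0],0.2],
    [[0,0,0.2],[0,0,0],0.2],
    [[0,0,0.3],[0,0,0],0.2],
    [[0,0,0.3],[0,0,0],0.2],
  ],
)

```text
time_s: 20.45
ee_pos: [0.5026, 0.1462, 0.1384]
tool_rot: [[0.184, 0.983, 0.005], [0.983, -0.184, 0.0], [0.001, 0.005, -1.0]]
ft_force: [-1.7, -5.4, 27.9]
opening: 0.0078
```

Call:
servo_tool(
  deltas=[
    [[0,0,-0.15],[0,0,0],0.2],
    [[0,0,-0.3],[0,0,0],0.2],
    [[0,0,-0.3],[0,0,0],0.2],
  ],
)

```text
time_s: 20.75
ee_pos: [0.5008, 0.1465, 0.1387]
tool_rot: [[0.184, 0.983, -0.0], [0.983, -0.184, 0.0], [0.0, -0.0, -1.0]]
ft_force: [-0.4, 0.1, -1.1]
opening: 0.0072
```

Run:
```python
from h import *
W=snap('wrist','w20');S=snap('scene','s20')
s=st();print(s['torque'])
cv2.imwrite('pics/w20z.png',cv2.resize(W['color'][120:270,265:365],None,fx=5,fy=4,interpolation=cv2.INTER_CUBIC))
```

```text
t 20.85 pos [0.5008 0.1465 0.1385] F [-0.32 -0.58  0.26] open 0.0074
[[ 0.184  0.983 -0.   ]
 [ 0.983 -0.184  0.   ]
 [-0.    -0.    -1.   ]]
[-0.20285884  0.09895006  0.00687455]
```

View pics/w20z.png

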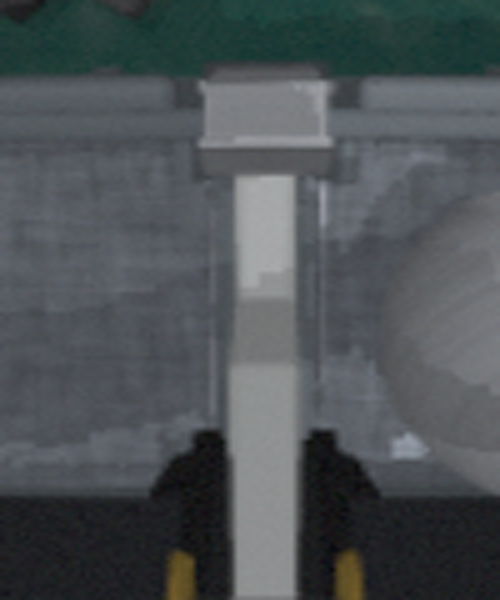

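Call:
servo_tool(
  deltas=[
    [[0,0,0],[0,0,0],1],
    [[0,0,0],[0,0,0],1.6],
    [[0,0,0],[0,0,0],2.4],
    [[0,0,0],[0,0,0],2.4],
    [[0,0,-0.5],[0,0,0],2.4],
    [[0,0,-2],[0,0,0],2.4],
    [[0,0,-5],[0,0,0],2.4],
    [[0,0,-9],[0,0,0],3],
  ],
)

```text
time_s: 21.65
ee_pos: [0.5001, 0.1463, 0.2289]
tool_rot: [[0.184, 0.983, -0.003], [0.983, -0.184, -0.0], [-0.001, -0.003, -1.0]]
ft_force: [0.6, 0.1, -1.0]
opening: 0.027
```

Call:
servo_tool(
  deltas=[
    [[-3,0,-1],[0,0,0],3],
    [[-7,0,-2],[0,0,0],3],
    [[-10,0,-2],[0,0,0],3],
    [[-10,0,-2],[0,0,0],3],
    [[-10,0,-2],[0,0,0],3],
  ],
)

```text
time_s: 22.15
ee_pos: [0.4825, 0.0479, 0.2491]
tool_rot: [[0.185, 0.983, 0.001], [0.983, -0.185, 0.0], [0.0, 0.0, -1.0]]
ft_force: [0.2, -0.4, -0.1]
opening: 0.0299
```

Run:
```python
from h import *
import pickle
W=snap('wrist','w21');S=snap('scene','s21');T=snap('top','t21')
s=st();pickle.dump((W,S,T,s),open('w21.pkl','wb'))
b=cv2.resize(S['color'][120:280,225:385],None,fx=2.5,fy=2.5,interpolation=cv2.INTER_CUBIC)
c=cv2.resize(T['color'][150:310,240:400],None,fx=2.5,fy=2.5,interpolation=cv2.INTER_CUBIC)
cv2.imwrite('pics/ws21.png',np.hstack([b,c]))
```

```text
t 22.3 pos [0.4825 0.0489 0.2486] F [0.72 0.22 0.14] open 0.0299
[[ 0.183  0.983 -0.   ]
 [ 0.983 -0.183  0.   ]
 [ 0.    -0.    -1.   ]]
```

View pics/w21.png

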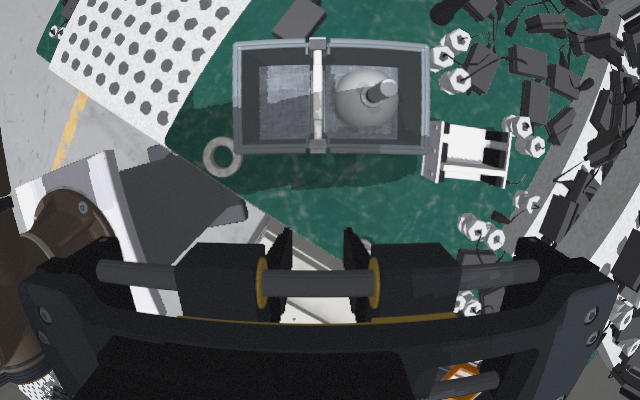

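View pics/ws21.png

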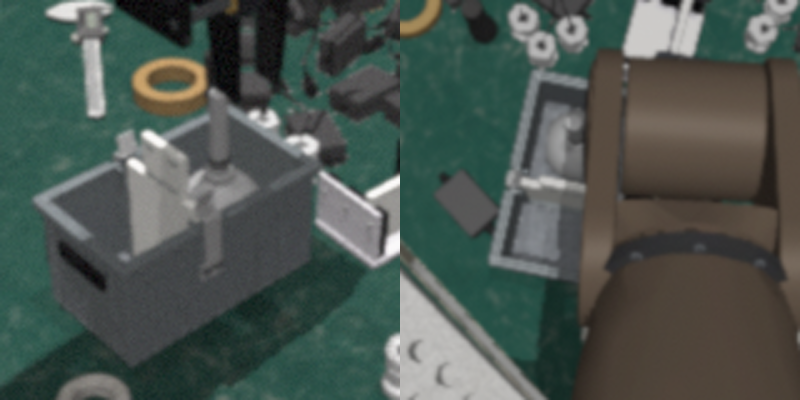

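Run:
```python
from h import *
import pickle
W,S,T,s=pickle.load(open('w21.pkl','rb'))
p=[.5155,.1430,-1.755]
L=[(-.048,-.015,.111),(.048,-.015,.111),(-.025,-.015,.151),(.025,-.015,.151),(-.051,-.015,.133),(.051,-.015,.133)]
print(np.round((projw(W,body(p,L))-[270,20])*[5,4.2]))
print(np.round((projw(W,body(p,np.array(L)+[0,0,.008]))-[270,20])*[5,4.2]))
cv2.imwrite('pics/w21z.png',cv2.resize(W['color'][20:165,270:370],None,fx=5,fy=4.2,interpolation=cv2.INTER_CUBIC))
x=(proj(S,body(p,L))-[245,150])*5; print(np.round(x)); print(np.round((proj(S,body(p,np.array(L)+[0,0,.008]))-[245,150])*5))
cv2.imwrite('pics/s21z.png',cv2.resize(S['color'][150:250,245:345],None,fx=5,fy=5,interpolation=cv2.INTER_CUBIC))
```

```text
[[239. 118.]
 [241. 512.]
 [240. 178.]
 [241. 414.]
 [239.  83.]
 [241. 532.]]
[[239. 110.]
 [241. 514.]
 [240. 170.]
 [241. 413.]
 [239.  73.]
 [241. 534.]]
[[159. 169.]
 [309. 279.]
 [188. 113.]
 [268. 169.]
 [151. 122.]
 [313. 237.]]
[[158. 153.]
 [309. 262.]
 [187.  96.]
 [268. 152.]
 [150. 105.]
 [312. 221.]]
```

View pics/w21z.png

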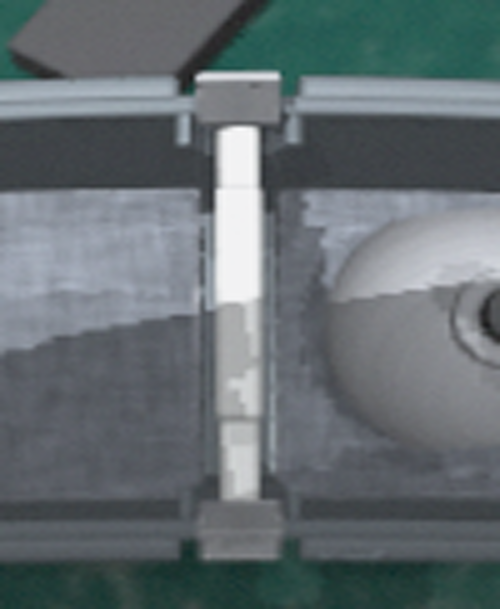

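View pics/s21z.png

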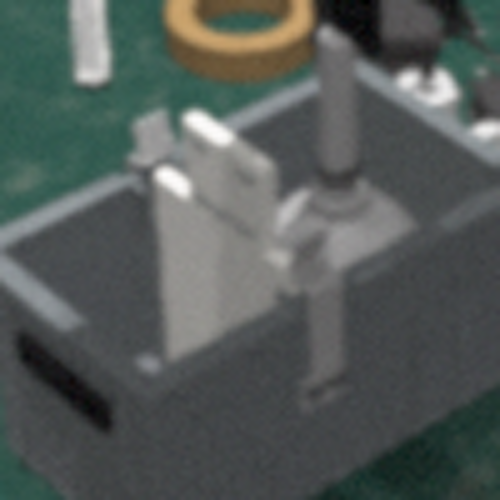

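Call:
servo_tool(
  deltas=[
    [[-1,1,0],[0,0,0],3],
    [[-3.5,3.5,0],[0,0,0],4],
    [[-6.5,6.8,0],[0,0,0],4],
    [[-9.5,10,0.5],[0,0,0],4],
    [[-12,12.6,2],[0,0,0],4],
    [[-13.4,14.1,3.5],[0,0,0],4],
    [[-13.4,14.1,4],[0,0,0],4],
    [[-13.4,14.1,4],[0,0,0],4],
  ],
)

```text
time_s: 23.1
ee_pos: [0.5961, -0.1095, 0.2074]
tool_rot: [[0.184, 0.983, -0.003], [0.983, -0.184, 0.001], [0.0, -0.003, -1.0]]
ft_force: [-0.6, 0.4, 0.7]
opening: 0.0403
```

Run:
```python
from h import *
import pickle
W=snap('wrist','w22')
s=st();pickle.dump((W,s),open('w22.pkl','wb'))
cv2.imwrite('pics/w22z.png',cv2.resize(W['color'][160:260,260:380],None,fx=5,fy=5,interpolation=cv2.INTER_CUBIC))
for x,y in ((.5965,-.1094),(.5985,-.1094),(.5965,-.1074)): print(np.round((projw(W,[[x,y,.144],[x,y,.061]])-[260,160])*5))
```

```text
t 23.15 pos [ 0.5962 -0.1091  0.2084] F [0.95 0.47 1.19] open 0.04
[[ 0.184  0.983 -0.001]
 [ 0.983 -0.184  0.001]
 [ 0.    -0.001 -1.   ]]
[[296. 263.]
 [295. 151.]]
[[308. 260.]
 [304. 150.]]
[[293. 251.]
 [293. 142.]]
```

View pics/w22.png

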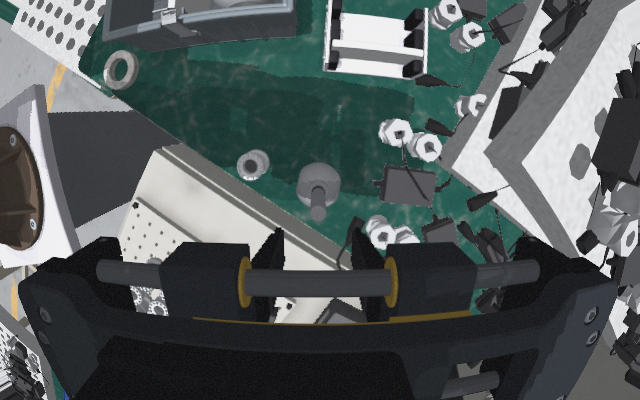

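View pics/w22z.png

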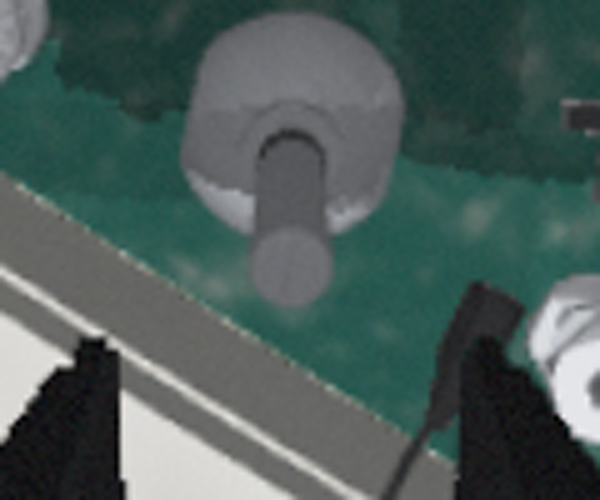

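Call:
servo_tool(
  deltas=[
    [[-0.08,-0.03,1.5],[0,0,0],4],
    [[-0.08,-0.03,4],[0,0,0],3.5],
    [[-0.08,-0.03,6.8],[0,0,0],3],
    [[-0.08,-0.03,8.2],[0,0,0],2.6],
    [[-0.08,-0.03,8.4],[0,0,0],2.6],
    [[-0.08,-0.03,8.4],[0,0,0],2.6],
    [[-0.08,-0.03,8.4],[0,0,0],2.6],
  ],
  newtons=25,
)

```text
time_s: 23.85
ee_pos: [0.5965, -0.1102, 0.126]
tool_rot: [[0.184, 0.983, 0.002], [0.983, -0.184, -0.0], [-0.0, 0.002, -1.0]]
ft_force: [0.7, -0.1, -0.8]
opening: 0.0258
```

Run:
```python
from h import *
W=snap('wrist','w23');st()
cv2.imwrite('pics/w23z.png',cv2.resize(W['color'][180:280,250:390],None,fx=5,fy=5,interpolation=cv2.INTER_CUBIC))
```

```text
t 23.9 pos [ 0.5965 -0.1103  0.126 ] F [ 0.12  0.43 -0.46] open 0.0258
[[ 0.184  0.983  0.002]
 [ 0.983 -0.184 -0.   ]
 [-0.     0.002 -1.   ]]
```

View pics/w23z.png

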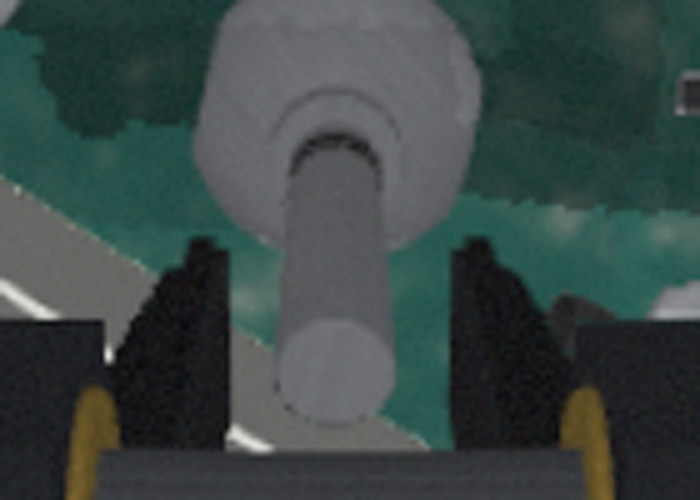

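Call:
servo_tool(
  deltas=[
    [[0,-0.06,0.1],[0,0,0],2.4],
    [[0,-0.06,0.1],[0,0,0],2],
    [[0,-0.06,0.1],[0,0,0],1.6],
    [[0,-0.06,0.1],[0,0,0],1.3],
    [[0,-0.06,0.1],[0,0,0],1],
    [[0,-0.06,0.1],[0,0,0],0.8],
    [[0,-0.06,0.1],[0,0,0],0.8],
  ],
  newtons=25,
)

```text
time_s: 24.6
ee_pos: [0.5955, -0.1102, 0.1238]
tool_rot: [[0.184, 0.983, 0.0], [0.983, -0.184, 0.0], [0.0, 0.0, -1.0]]
ft_force: [0.7, 1.0, 1.7]
opening: 0.0133
```

Call:
servo_tool(
  deltas=[
    [[0,0,-0.3],[0,0,0],0.8],
    [[0,0,-1],[0,0,0],0.8],
    [[0,0,-3],[0,0,0],0.8],
    [[0,0,-6],[0,0,0],0.8],
    [[0,0,-10],[0,0,0],0.8],
    [[0,0,-14],[0,0,0],0.8],
    [[0,0,-17],[0,0,0],0.8],
    [[0,0,-17.5],[0,0,0],0.8],
  ],
)

```text
time_s: 25.4
ee_pos: [0.5961, -0.1103, 0.3028]
tool_rot: [[0.184, 0.983, 0.006], [0.983, -0.184, -0.002], [-0.001, 0.006, -1.0]]
ft_force: [0.6, 0.2, -2.6]
opening: 0.0131
```

Run:
```python
from h import *
st()
go([.4605,.1534,.30],np.deg2rad(-10.6))
```

```text
t 25.4 pos [ 0.5961 -0.1103  0.3028] F [ 0.56  0.22 -2.58] open 0.0131
[[ 0.184  0.983  0.006]
 [ 0.983 -0.184 -0.002]
 [-0.001  0.006 -1.   ]]
now [ 0.5961 -0.1103  0.3028] t 25.4 F [ 0.56  0.22 -2.58] open 0.0131
delta cm [ 23.43 -18.18   0.16]
turn [0.0058 0.0006 0.    ]
turn [-9.0000e-04  9.1000e-03 -3.1415e+00]
```

Call:
servo_tool(
  deltas=[
    [[1,-0.8,0],[0,0,0],0.8],
    [[3.5,-2.7,0],[0,0,0],0.8],
    [[6.5,-5,0],[0,0,0],0.8],
    [[9.5,-7.4,0],[0,0,0],0.8],
    [[12.5,-9.7,0],[0,0,0],0.8],
    [[15.5,-12,0],[0,0,0],0.8],
    [[18.5,-14.4,0],[0,0,0],0.8],
    [[20.5,-16,0],[0,0,0],0.8],
  ],
)

```text
time_s: 26.2
ee_pos: [0.473, 0.1229, 0.2968]
tool_rot: [[0.183, 0.983, -0.004], [0.983, -0.183, 0.0], [-0.001, -0.004, -1.0]]
ft_force: [0.7, -0.5, -2.3]
opening: 0.0134
```

Call:
servo_tool(
  deltas=[
    [[1.5,-1.2,0],[0,0,0],0.8],
    [[2.5,-2,0],[0,0,0],0.8],
    [[2.9,-2.2,0],[0,0,0],0.8],
    [[2.9,-2.2,0],[0,0,0],0.8],
    [[2.9,-2.2,0],[0,0,0],0.8],
  ],
)

```text
time_s: 26.7
ee_pos: [0.4597, 0.1529, 0.2983]
tool_rot: [[0.184, 0.983, -0.001], [0.983, -0.184, -0.0], [-0.0, -0.001, -1.0]]
ft_force: [-0.0, 0.5, -2.0]
opening: 0.0133
```

Run:
```python
from h import *
W=snap('wrist','w24');S=snap('scene','s24');st()
go([.4605,.1532,.15],np.deg2rad(-10.6))
cv2.imwrite('pics/s24z.png',cv2.resize(S['color'][50:270,225:385],None,fx=3.2,fy=2.7,interpolation=cv2.INTER_CUBIC))
```

```text
t 26.8 pos [0.4598 0.1528 0.2985] F [ 1.05  0.37 -2.95] open 0.0129
[[ 0.185  0.983 -0.   ]
 [ 0.983 -0.185  0.   ]
 [-0.    -0.    -1.   ]]
now [0.4598 0.1528 0.2985] t 26.8 F [ 1.05  0.37 -2.95] open 0.0129
delta cm [ 0.06  0.07 14.85]
turn [-0.0004  0.0001 -0.0009]
turn [1.0000e-04 6.0000e-04 3.1407e+00]
```

View pics/w24.png

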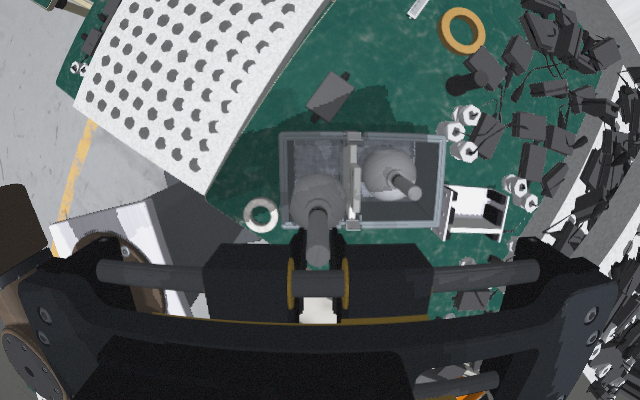

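View pics/s24z.png

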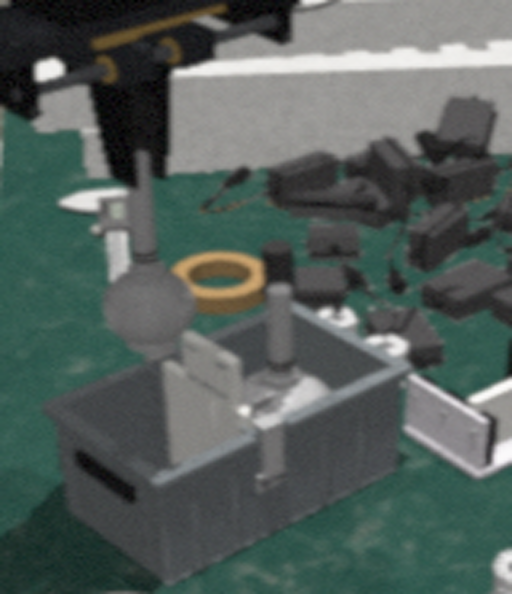

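Call:
servo_tool(
  deltas=[
    [[0.05,0.05,1.5],[0,0,0],0.8],
    [[0.05,0.05,4],[0,0,0],0.8],
    [[0.05,0.05,7],[0,0,0],0.8],
    [[0.05,0.05,10],[0,0,0],0.8],
    [[0.05,0.05,12.5],[0,0,0],0.8],
    [[0.05,0.05,14],[0,0,0],0.8],
    [[0.05,0.05,14.5],[0,0,0],0.8],
    [[0.05,0.05,14.5],[0,0,0],0.8],
  ],
)

```text
time_s: 27.6
ee_pos: [0.4602, 0.1534, 0.1534]
tool_rot: [[0.185, 0.983, -0.001], [0.983, -0.185, -0.0], [-0.0, -0.001, -1.0]]
ft_force: [0.3, 0.7, -1.8]
opening: 0.0129
```

Run:
```python
from h import *
W=snap('wrist','w25');st()
cv2.imwrite('pics/w25z.png',cv2.resize(W['color'][60:270,230:440],None,fx=3.2,fy=2.8,interpolation=cv2.INTER_CUBIC))
```

```text
t 27.65 pos [0.4605 0.1536 0.1541] F [ 0.92  0.78 -1.74] open 0.013
[[ 0.184  0.983  0.   ]
 [ 0.983 -0.184  0.   ]
 [ 0.     0.    -1.   ]]
```

View pics/w25z.png

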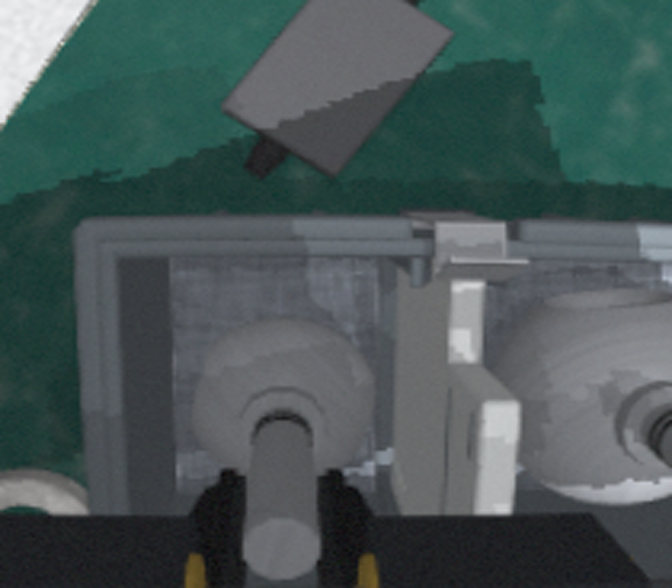

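Centred in the narrow bay; lowering gently to contact.

Call:
servo_tool(
  deltas=[
    [[0,0,0.3],[0,0,0],0.8],
    [[0,0,0.6],[0,0,0],0.8],
    [[0,0,0.9],[0,0,0],0.8],
    [[0,0,1.1],[0,0,0],0.8],
    [[0,0,1.3],[0,0,0],0.8],
    [[0,0,1.4],[0,0,0],0.8],
    [[0,0,1.4],[0,0,0],0.8],
  ],
)

```text
time_s: 28.35
ee_pos: [0.46, 0.1538, 0.1396]
tool_rot: [[0.184, 0.983, -0.0], [0.983, -0.184, 0.0], [0.0, -0.0, -1.0]]
ft_force: [-0.1, 0.6, -1.7]
opening: 0.0132
```

Call:
servo_tool(
  deltas=[
    [[0,0,0.05],[0,0,0],0.8],
    [[0,0,0.12],[0,0,0],0.8],
    [[0,0,0.12],[0,0,0],0.8],
    [[0,0,0.12],[0,0,0],0.8],
  ],
)

```text
time_s: 28.75
ee_pos: [0.4602, 0.1538, 0.1386]
tool_rot: [[0.184, 0.983, 0.0], [0.983, -0.184, 0.0], [0.0, 0.0, -1.0]]
ft_force: [0.3, -0.4, -0.8]
opening: 0.0133
```

Call:
servo_tool(
  deltas=[
    [[0,0,0.05],[0,0,0],0.8],
    [[0,0,0.08],[0,0,0],0.8],
    [[0,0,0.08],[0,0,0],0.8],
    [[0,0,0.08],[0,0,0],0.8],
  ],
)

```text
time_s: 29.15
ee_pos: [0.4602, 0.1538, 0.1378]
tool_rot: [[0.184, 0.983, 0.0], [0.983, -0.184, 0.0], [0.0, 0.0, -1.0]]
ft_force: [0.3, 0.1, 1.4]
opening: 0.0135
```

Load is fully transferred. Release slowly and rise.

Call:
servo_tool(
  deltas=[
    [[0,0,0],[0,0,0],1.4],
    [[0,0,0],[0,0,0],1.6],
    [[0,0,0],[0,0,0],2],
    [[0,0,0],[0,0,0],2.6],
    [[0,0,0],[0,0,0],2.8],
    [[0,0,0],[0,0,0],2.8],
    [[0,0,0],[0,0,0],2.8],
  ],
)

```text
time_s: 29.85
ee_pos: [0.46, 0.1538, 0.1377]
tool_rot: [[0.184, 0.983, -0.0], [0.983, -0.184, 0.0], [0.0, -0.0, -1.0]]
ft_force: [0.2, -0.5, 0.4]
opening: 0.0281
```

Run:
```python
from h import *
W=snap('wrist','w26');st()
cv2.imwrite('pics/w26z.png',cv2.resize(W['color'][60:270,230:440],None,fx=3.2,fy=2.8,interpolation=cv2.INTER_CUBIC))
```

```text
t 29.9 pos [0.46   0.1538 0.1377] F [ 0.72  0.03 -0.16] open 0.0279
[[ 0.184  0.983 -0.   ]
 [ 0.983 -0.184  0.   ]
 [ 0.    -0.    -1.   ]]
```

View pics/w26z.png

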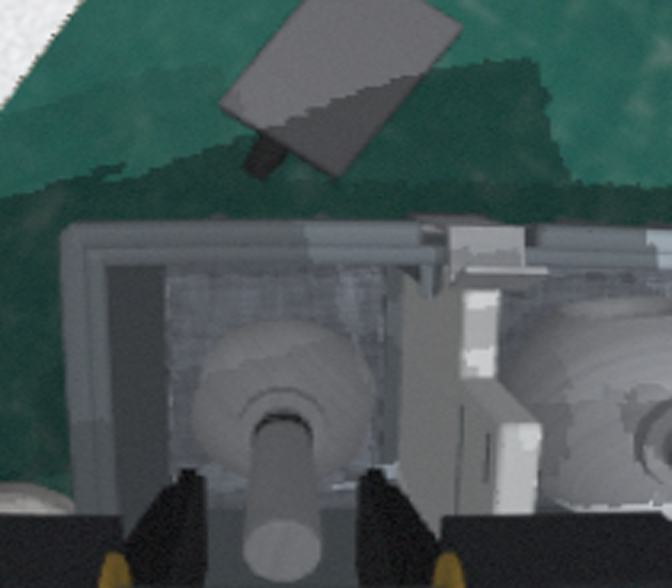

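Fingers clear the stem on both sides, ball upright. Retreat.

Call:
servo_tool(
  deltas=[
    [[0,0,-0.5],[0,0,0],2.8],
    [[0,0,-2],[0,0,0],2.8],
    [[0,0,-5],[0,0,0],2.8],
    [[0,0,-9],[0,0,0],2.8],
    [[0,0,-12.5],[0,0,0],2.8],
    [[-4,0,-14],[0,0,0],2.8],
    [[-8,0,-14],[0,0,0],2.8],
    [[-12,0,-14],[0,0,0],2.8],
  ],
)

```text
time_s: 30.7
ee_pos: [0.4375, 0.0348, 0.2786]
tool_rot: [[0.183, 0.983, 0.002], [0.983, -0.183, -0.0], [0.0, 0.002, -1.0]]
ft_force: [-0.9, 0.1, 0.6]
opening: 0.0283
```

Call:
servo_tool(
  deltas=[
    [[-3,0,0],[0,0,0],2.8],
    [[-6,0,0],[0,0,0],2.8],
    [[-9,0,0],[0,0,0],2.8],
    [[-12,0,0],[0,0,0],2.8],
    [[-14,0,0],[0,0,0],2.8],
    [[-14,0,0],[0,0,0],2.8],
    [[-14,0,0],[0,0,0],2.8],
  ],
)

```text
time_s: 31.4
ee_pos: [0.4122, -0.1017, 0.2779]
tool_rot: [[0.185, 0.983, 0.0], [0.983, -0.185, 0.0], [0.0, 0.0, -1.0]]
ft_force: [0.1, 0.5, -0.2]
opening: 0.0284
```

Run:
```python
from h import *
W=snap('wrist','w27');S=snap('scene','s27');T=snap('top','t27');st()
b=cv2.resize(S['color'][110:270,225:385],None,fx=2.5,fy=3.4,interpolation=cv2.INTER_CUBIC)
c=cv2.resize(T['color'][150:310,240:400],None,fx=2.5,fy=3.4,interpolation=cv2.INTER_CUBIC)
cv2.imwrite('pics/ws27.png',np.hstack([b,c]))
p=[.5155,.1430,-1.755]
L=[(0,.041,.173),(0,-.056,.158),(-.025,-.015,.151),(.025,-.015,.151)]
print(np.round((proj(S,body(p,L))-[225,110])*[2.5,3.4])); print(np.round((proj(T,body(p,L))-[240,150])*[2.5,3.4]+[400,0]))
```

```text
t 31.55 pos [ 0.4123 -0.101   0.2778] F [ 0.5  -0.13  0.63] open 0.028
[[ 0.183  0.983 -0.   ]
 [ 0.983 -0.183  0.   ]
 [ 0.    -0.    -1.   ]]
[[218. 164.]
 [121. 250.]
 [144. 213.]
 [184. 251.]]
[[574. 170.]
 [554. 305.]
 [538. 244.]
 [588. 258.]]
```

View pics/w27.png

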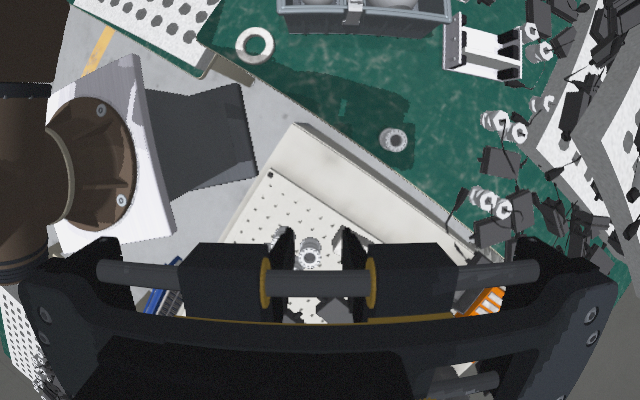

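View pics/ws27.png

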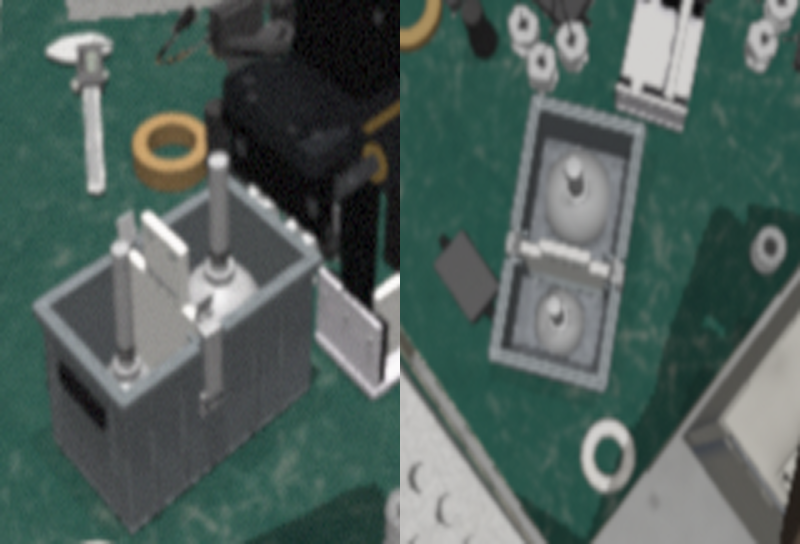

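```bash
python3 -c "
from station import robot
print(robot.finish_job())"
```

```text
the job is handed in; nothing more can be done
None
```

The crate is packed in the order you asked and I handed the job in at about 31.6 s. The large ball stands in the wide bay, the separator is pushed home with both clips over its shoulders, and the small ball stands in the narrow bay.

**Balls:** In the last scene and top pictures, both stem tops lie within about 2 pixels of where upright, centred balls should put them. Each ball was let go only once the weight had gone from the wrist. The most it pressed on a sprung floor was a reading of about 1.4 N.

**Separator:** It stopped at its expected home height and held against about 28 N of push. In the pictures afterwards its shoulders and tab sit at the home position, and both clip lips overlap its ends.

**Odd readings and limits:**
- While the separator slid down, the wrist read a downward pull of up to about 8 N, where I expected the clips to push up. I never saw a clear 5–15 N snap. The reading fell to about 1 N in the last 7 mm, so I judged the clips from the pictures; I did not do a pull test.
- The three cameras and different wrist poses placed the crate 1 to 3 mm apart. One single-view scene estimate put the separator about 4 mm off; I set it aside because the wrist views showed it lined up with the slot, and it went in without jamming.

The other things appeared unmoved in the last pictures, though I did not measure each of them.

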